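Load red bars into the holding fixture and lock its keeper with a slotted screwdriver

ROBOT

A 7-joint arm with a two-finger parallel gripper is mounted at the origin on the work surface. World frame = base frame: x ahead of the robot, y to its left, z up, the work surface at z = 0. Lengths are in m, angles in rad, forces in N, time in s.
With the tool pointing down it reaches from about 0.4 to 0.875 m from the base axis. Payload 19.3 kg.
Tool frame: the origin (TCP) lies midway between the tips of the shut fingers; the grasp point (between the pads) lies 19 mm behind it (bot.grip_point_offset is the distance from the TCP to the grasp point, in m); z points along the fingers, y is the direction in which the jaws open and shut (so a half turn about z gives the same grasp; the last joint's range is limited). The gripper opens to 85 mm and grips with 20 to 120 N. Pads are 22 mm wide; open, the fingers measure 114 mm over their backs; the gripper's body (76 mm by 85 mm) begins 54 mm behind the grasp point. The pads swing forward as they close: fully open they stand 13 mm farther back than shut.
Start: joints at [1.038, 0.521, -0.036, 1.599, 0.021, 1.021, -0.113], TCP at [0.279, -0.559, 0.205] pointing down, gripper open.
Joint ranges: [-2.91, 2.91], [-0.3, 2.13], [-1.5, 1.42], [0.17, 2.43], [-1.26, 4.41], [0.16, 1.93], [-2.52, 2.52]. Speed limits (rad/s): [1.89, 1.89, 2.39, 2.39, 3.01, 3.01, 3.01].

INTERFACE

Orientations are given as [roll, pitch, yaw] about the fixed x, y, z axes, in that order (R = Rz(yaw) Ry(pitch) Rx(roll)).
In Python, from workcell import bot, viewer, workorder gives the robot as it stands.
- The arm moves only by the tool move_arm, never from a script. Its argument "plan" is a list of rows, each a list of 6 numbers: the shift along the tool's x, y, z scaled (see below), then the turn, a rotation vector about the tool's x, y, z scaled (see below). A call has 1 to 5 rows; each row shifts and turns the commanded pose from where the row before left it, along the tool's axes as they then stand; what a row does not reach is not made up. The controller multiplies each number of a shift by 0.025 m and each number of a turn by pi rad. A row lasts 1/10 s, in which the tool goes at most 50 mm and 8.59 degrees, less where a joint would pass 70% of its speed; a pose out of reach is approached as far as the arm can. A call with a number of a shift or a turn outside -1 to 1 is refused whole. A call with a gripper value outside its range is refused whole. "claw" is the closure, from -1 (fully open) to 1 (shut), so that 0 is half open, set as the call begins (left out, the last holds). The fingers move at their own pace and stop on an object; "force" is the grip in N (left out, the last holds). Time passes only in rows, so rows that do not move let the fingers close. It gives the time, the measured TCP pose, the force and the opening at its end, in the units of the state.
- bot.observe(): the state, without advancing time (a new reading comes with each control period).
- viewer.grab_frame(name): name is "side" or "top"; returns the picture (420x560x3 uint8, red, green, blue); there is no depth.
- viewer.camera_info(name): a dict with "K" (3x3 intrinsics, pixels), "R" (3x3) and "t" (3): a world point X has camera coordinates R X + t. Camera axes: x right, y down, z forward; pixel columns grow to the right and rows downward; lengths in m; the calibration is good to about 2 mm. A picture is of the moment at which its call begins. camera_info takes no time and is no camera call.
- workorder.job_done(): hands the job in, once; it reports no verdict.
The state is a dict: "clock": time; "qpos": joint angles; "qd": joint speeds; "joint_efforts": joint torques, N m; "position": TCP position; "tool_rot": TCP orientation; "force": force on the tool from outside, world axes, zero at the start; "moment": the same for the moment, N m; "grip_width": finger opening in m.
Only numpy, scipy, OpenCV 4.12 (cv2) and the standard library are available. Lean on these libraries where they do the work, as an engineer would, in place of code of your own. Each camera call takes 0.05 s, during which the arm holds its last target.

TASK

Take the orange screwdriver out of its wooden stand, find the slot of the brass screw with its blade and turn the yellow keeper arm fully open, then put the screwdriver back upright in its stand. Draw every red bar out through its slot in the blue bin and lay each level in its own channel of the grey fixture, resting centred on both saddles. With the screwdriver again turn the keeper fully shut over the bars, and put the screwdriver back in its stand; never push the keeper with the gripper, and leave the other things on the bench where they are.

Things in the scene. Friction and masses are not known exactly. Their poses are not given: they have to be found in the camera images.
- driver: Flat screwdriver, 0.2 kg, standing upright in the stand. Orange handle 28 mm square with a black 34 x 34 x 6 mm shoulder at its foot; origin = centre of the shoulder's underside, z up (handle top at +85 mm), 10 mm round shaft below, flat blade 16 mm wide along x, 2.6 mm thick along y, ending at z = -84 mm. The handle's flats are square to x and y; yaw varies.
- driver_grip (a point): Point on the screwdriver's axis in the handle, 55 mm above the shoulder's underside, a good place to grip (28 mm across the flats).
- driver_tip (a point): Centre of the blade's end, axes as the screwdriver's.
- stand_mouth (a point): Centre of the square mouth (24 x 24 mm, top of a 46 x 46 mm wooden socket 100 mm above the table) of the screwdriver's stand; the screwdriver's shoulder rests flat on this rim, shaft and blade hanging inside. Fixed to the bench, its place varies.
- keeper (a joint): Angle of the yellow keeper arm: 0 = fully shut, lying across all three channels against its stop; 1.2 rad = fully open against the other stop, swung clear beyond the fixture's far end. It opens clockwise seen from above and is turned by the brass screw; stiff (about 0.12 N m), stays where left. Starts nearly shut.
- screw (a point): Centre of the mouth of the slot in the brass screw head (26 mm across, its top 74 mm above the table) at the keeper's pivot, turning with the keeper; x axis along the slot and along the arm (from pivot to arm end), z up. Slot 4.6 mm wide, open at both ends, 7.5 mm deep with the top 2.5 mm bevelled out to 9.6 mm wide.
- keeper_end (a point): Outer end of the yellow keeper arm, 178 mm from the pivot. Arm 20 mm wide and 8 mm thick, its underside 52.5 mm above the table, 2.5 mm above the bars laid in the channels.
- bar1: Red square steel bar 14 x 14 x 200 mm, 0.28 kg give or take; origin at its middle, x along its length. At the start it leans in the blue bin about 25 degrees from level: its low (-x) end on the bin floor near the rear wall, its high (+x) end poking about 85 mm out of its slot. None if absent (two or three bars are there).
- bar2: As bar1.
- bar3: As bar1.
- slot1 (a point): Centre, on the outer face, of the window slot of bar1 in the blue bin's front wall; x points straight out of the bin, z up. Slots: 24 mm wide, 51.5 to 78 mm above the table, closed above, 50 mm apart. Bin 116 mm deep, 190 mm wide, 92 mm high, walls and floor 6 mm, top open, fixed to the bench; its place varies.
- slot2 (a point): As slot1, for bar2 (middle slot).
- slot3 (a point): As slot1, for bar3.
- channel1 (a point): Middle of the channel next to the screw, at the height of a laid bar's underside (36 mm above table); x along the channel, away from the robot, z up. Saddles 12 mm wide at x = -82 and +82 mm carry the bar between slanting cheeks 10 mm high, 20 mm apart at the bottom, 26 at the top; the base plate lies 24 mm below. Fixture fixed to the bench, its place varies. Any bar may go in any channel.
- channel2 (a point): As channel1: the middle channel, 50 mm from channel1.
- channel3 (a point): As channel1: the channel farthest from the screw.
- spray_can: Bystander: upright blue-labelled can, 64 mm across, 160 mm high; origin under its centre.
- oil_bottle: Bystander: grey bottle with red cap, 60 mm across, 150 mm high, origin under its centre.
- hammer: Bystander: hammer lying flat.
- wrench: Bystander: wrench lying flat.
- tape: Bystander: grey roll of tape, 100 mm across, 25 mm high.
- offcut: Bystander: block of wood 90 x 60 x 40 mm.
- nut: Bystander: large steel hexagon nut, 30 mm across, 16 mm high.
Things that resemble listed ones, but are neither listed nor needed, are in the scene too. Of the things that look like the driver, the smallest one is meant.

How it is judged:
By the outcome, as a careful person would: the job done as asked, in the order asked, and still so for the second after the job is handed in, with the robot touching nothing.
Of bar1, bar2, bar3 only 2 to 3 are there at a start; the rules pass over those that are not, and their reading is None.
At some moment in a run one of bar1, bar2, bar3 may be knocked a few centimetres aside while the robot is not near it.
It also fails if it takes over 210 s, if anything falls off the work surface, if the arm or the gripper's body presses on something with over 40 N, if the wrist force passes 120 N, or if a joint passes its speed limit or range.

## Working session

There is one attempt and no reset: what is moved stays moved. The work goes in short steps, Python scripts to look and compute and a tool call to move; the robot and the scene stay as the last step left them, time stands still between calls to the robot, and variables do not carry over. Pictures are saved under pics/ and viewed, and the job is handed in when it is done.

Besides the shell and the picture viewer there is one more tool, called as a command line: name --pt "numbers of a row" for each row, then --argument value for the rest. move_arm: Moves the arm, as the interface text tells. Shifts and turns lie within -1 to 1; 1 stands for 0.025 m of shift or pi rad of turn. Its arguments: {"type":"object","properties":{"plan":{"type":"array","items":{"type":"array","items":{"type":"number"}}},"claw":{"type":"number"},"force":{"type":"number"}},"required":["plan"]}

```bash
ls -la; mkdir -p pics; python3 - <<'E'
from workcell import bot, viewer, workorder
import cv2
print(bot.observe())
for n in("side","top"):
    c=viewer.camera_info(n);print(n,c)
    f=viewer.grab_frame(n);cv2.imwrite(f"pics/{n}0.png",f[:,:,::-1])
E
```

```text
total 12
drwxr-xr-x  3 agent agent 4096 Dec  7 10:12 .
drwxr-xr-x 23 root  root  4096 Dec  7 10:12 ..
drwxr-xr-x  2 agent agent 4096 Dec  7 10:12 pics
{'clock': 0.0, 'qpos': array([ 1.0377673 ,  0.5220331 , -0.03634079,  1.60000115,  0.02118542,
        1.02110626, -0.11278965]), 'qd': array([-0.00057516,  0.00044794, -0.00098019, -0.00084765,  0.00011119,
       -0.00142305,  0.00015805]), 'joint_efforts': array([-3.05902440e-04, -9.27076650e+01,  1.98015936e+00, -3.69918001e+01,
        1.77682971e-02,  8.28081305e-03, -6.83579060e-05]), 'position': array([ 0.2788601 , -0.55892441,  0.20401616]), 'tool_rot': array([-3.14043092e+00,  6.43417278e-05,  4.62833294e-01]), 'force': array([-0.48981006, -0.84935433, -0.22754343]), 'moment': array([ 0.01279183,  0.00308428, -0.01170485]), 'grip_width': 0.08567149645264786}
side {'K': array([[511.0971347 ,   0.        , 281.04512091],
       [  0.        , 511.0971347 , 213.33541685],
       [  0.        ,   0.        ,   1.        ]]), 'R': array([[-0.90619048, -0.4228415 ,  0.00488771],
       [-0.25702707,  0.54158215, -0.80039107],
       [ 0.33579146, -0.72656304, -0.59945829]]), 't': array([0.51252227, 0.21737495, 1.27683137])}
top {'K': array([[476.04472399,   0.        , 284.75572396],
       [  0.        , 476.04472399, 217.0519167 ],
       [  0.        ,   0.        ,   1.        ]]), 'R': array([[ 0.00164311, -0.99995503,  0.00934001],
       [-0.99242609, -0.00277785, -0.12281179],
       [ 0.12283221, -0.00906747, -0.99238603]]), 't': array([0.0277775 , 0.54929615, 1.19405097])}
```

```bash
python3 - <<'E'
import cv2
t=cv2.imread("pics/top0.png");s=cv2.imread("pics/side0.png")
def z(im,r,k,n): 
    x0,y0,x1,y1=r;cv2.imwrite("pics/"+n,cv2.resize(im[y0:y1,x0:x1],None,fx=k,fy=k,interpolation=cv2.INTER_CUBIC))
z(t,(260,150,500,340),3.3,"zt1.png")
z(t,(120,210,240,320),5,"zt2.png")
z(s,(220,90,440,270),3.3,"zs1.png")
z(s,(220,250,350,370),5,"zs2.png")
E
cat > h.py <<'E'
import numpy as np, cv2
from workcell import bot, viewer
C={n:viewer.camera_info(n) for n in("side","top")}
def ray(n,u,v):
    c=C[n];d=c["R"].T@np.linalg.inv(c["K"])@np.array([u,v,1.]);return -c["R"].T@c["t"],d/np.linalg.norm(d)
def onz(n,u,v,z):
    o,d=ray(n,u,v);return o+d*(z-o[2])/d[2]
def proj(n,X):
    c=C[n];p=c["K"]@(c["R"]@np.asarray(X,float)+c["t"]);return p[:2]/p[2]
def tri(uvs,uvt):
    a=[ray("side",*uvs),ray("top",*uvt)]
    A=sum(np.eye(3)-np.outer(d,d) for o,d in a);b=sum((np.eye(3)-np.outer(d,d))@o for o,d in a)
    X=np.linalg.solve(A,b);return X,[round(float(np.linalg.norm((np.eye(3)-np.outer(d,d))@(X-o)))*1000,1) for o,d in a]
def grab(n,name):
    f=viewer.grab_frame(n)[:,:,::-1].copy();cv2.imwrite(f"pics/{name}.png",f);return f
def mask(im,kind):
    h=cv2.cvtColor(im,cv2.COLOR_BGR2HSV)
    r={"yellow":((22,120,120),(34,255,255)),"orange":((8,150,150),(18,255,255)),"blue":((100,120,60),(125,255,255))}
    if kind=="red": return cv2.inRange(h,(0,170,110),(5,255,255))|cv2.inRange(h,(174,170,110),(180,255,255))
    return cv2.inRange(h,*r[kind])
def blobs(m,amin=20):
    n,l,s,c=cv2.connectedComponentsWithStats(m)
    return [(l==i,s[i],c[i]) for i in range(1,n) if s[i][4]>=amin]
def rect(m):
    p=np.argwhere(m)[:,::-1].astype(np.float32);return cv2.minAreaRect(p)
def crop(im,r,k,n):
    x0,y0,x1,y1=r;cv2.imwrite("pics/"+n+".png",cv2.resize(im[y0:y1,x0:x1],None,fx=k,fy=k,interpolation=cv2.INTER_CUBIC))
E
python3 - <<'E'
from h import *
np.set_printoptions(precision=4,suppress=True)
t=cv2.imread("pics/top0.png");s=cv2.imread("pics/side0.png")
for k in("yellow","orange","red","blue"):
    for n,im in(("top",t),("side",s)):
        for m,st,c in blobs(mask(im,k),25):
            if st[4]<9000: print(k,n,st,c.round(1),np.round(cv2.boxPoints(rect(m)),1).tolist())
E
```

```text
yellow top [277 174  64  16 477] [308.3 181.5] [[276.3999938964844, 181.1999969482422], [277.5, 173.39999389648438], [340.1000061035156, 182.3000030517578], [339.0, 190.10000610351562]]
yellow top [424 260  10  10  69] [427.5 264.7] [[424.0, 260.0], [433.0, 260.0], [433.0, 269.0], [424.0, 269.0]]
yellow side [163 117  93  78 568] [209.1 155.4] [[162.39999389648438, 192.3000030517578], [252.6999969482422, 114.30000305175781], [256.29998779296875, 118.5999984741211], [166.10000610351562, 196.5]]
yellow side [244 195  38  31 281] [262.2 209.9] [[243.3000030517578, 222.1999969482422], [277.1000061035156, 192.5], [281.29998779296875, 197.39999389648438], [247.5, 227.0]]
yellow side [   0  235  117  109 1093] [ 55.5 289.8] [[-4.800000190734863, 337.6000061035156], [113.4000015258789, 233.10000610351562], [118.5999984741211, 239.10000610351562], [0.4000000059604645, 343.5]]
yellow side [166 236  34  49  81] [182.1 260.1] [[165.39999389648438, 236.39999389648438], [167.0, 235.3000030517578], [199.0, 284.0], [197.39999389648438, 285.0]]
yellow side [177 245  27  39  53] [190.7 264.7] [[176.0,
[... 6095 characters left out ...]
35156, 128.39999389648438], [354.29998779296875, 72.5], [388.29998779296875, 92.69999694824219], [355.1000061035156, 148.60000610351562]]
blue side [368 112  21  36 360] [378.6 127. ] [[367.6000061035156, 113.19999694824219], [387.29998779296875, 110.5999984741211], [391.79998779296875, 144.5], [372.1000061035156, 147.10000610351562]]
blue side [301 148  20  24 382] [310.3 160.1] [[300.3999938964844, 170.5], [302.0, 147.6999969482422], [320.20001220703125, 149.0], [318.6000061035156, 171.8000030517578]]
blue side [ 256  272   81  101 3862] [298.5 319.3] [[246.60000610351562, 344.79998779296875], [288.0, 262.0], [344.79998779296875, 290.3999938964844], [303.3999938964844, 373.20001220703125]]
```

```bash
python3 - <<'E'
from h import *
t=cv2.imread("pics/top0.png");s=cv2.imread("pics/side0.png")
crop(t,(385,240,445,295),12,"a1");crop(t,(265,165,360,265),7,"a2");crop(s,(335,135,395,210),8,"a3")
E
python3 - <<'E'
from h import *
np.set_printoptions(precision=4,suppress=True)
t=cv2.imread("pics/top0.png");s=cv2.imread("pics/side0.png")
U=lambda X,Y,k,x0,y0:((X+.5)/k-.5+x0,(Y+.5)/k-.5+y0)
W=lambda p,z:onz("top",*p,z)
print("driver top corners")
dc=[W(U(X,Y,12,385,240),.185) for X,Y in((440,222),(585,213),(605,360),(455,375))]
print(np.array(dc),np.mean(dc,0))
print("sides",[np.linalg.norm(dc[i]-dc[i-3]) for i in range(4)])
e=dc[0]-dc[1];print("yaw of edge",np.degrees(np.arctan2(e[1],e[0])), [np.degrees(np.arctan2(*(dc[a]-dc[b])[1::-1])) for a,b in((1,2),(0,3),(3,2))])
print("stand plate ctr?",[W(U(X,Y,12,385,240),.008) for X,Y in((40,85),(498,85),(510,548),(48,548))])
print("rim",[W(U(X,Y,12,385,240),.1) for X,Y in((275,187),(502,187),(512,425),(280,425))])
for p in((57,541),(110,547),(178,551),(246,557),(315,561),(384,567),(438,571)): print("sad",W(U(*p,7,265,165),.036),W(U(*p,7,265,165),.046))
print("screw",W(U(575,147,7,265,165),.074))
print("armend",W(U(91,89,7,265,165),.0605))
print("plate",[W(U(X,Y,7,265,165),.012) for X,Y in((65,35),(613,70),(583,675),(22,632))])
print("decoys",W((484.5,249),.23),W((434,318.5),.2))
print("bin rim",[W(U(X,Y,5,120,210),.092) for X,Y in((80,243),(465,238),(468,472),(77,478))])
for a,b in(((167,92),(200,452)),((268,90),(300,452)),((378,90),(404,452))):
  print("bar",W(U(*a,5,120,210),.11),W(U(*b,5,120,210),.02))
E
```

```text
driver top corners
[[ 0.4388 -0.2756  0.185 ]
 [ 0.4405 -0.3028  0.185 ]
 [ 0.4132 -0.3055  0.185 ]
 [ 0.4104 -0.2774  0.185 ]] [ 0.4257 -0.2903  0.185 ]
sides [np.float64(0.027276491613216085), np.float64(0.027433653099558298), np.float64(0.02825063192420002), np.float64(0.028451798743567586)]
yaw of edge 93.63788863927608 [np.float64(5.714478039425337), np.float64(3.71629750066607), np.float64(95.73977044157039)]
stand plate ctr? [array([ 0.4751, -0.2414,  0.008 ]), array([ 0.4754, -0.3417,  0.008 ]), array([ 0.3752, -0.3408,  0.008 ]), array([ 0.3751, -0.2407,  0.008 ])]
rim [array([ 0.449 , -0.2676,  0.1   ]), array([ 0.4491, -0.3135,  0.1   ]), array([ 0.4014, -0.3139,  0.1   ]), array([ 0.4013, -0.2672,  0.1   ])]
sad [0.4849 0.0597 0.036 ] [0.4842 0.0595 0.046 ]
sad [0.4828 0.0403 0.036 ] [0.4821 0.0403 0.046 ]
sad [0.4814 0.0155 0.036 ] [0.4807 0.0157 0.046 ]
sad [ 0.4793 -0.0093  0.036 ] [ 0.4786 -0.0089  0.046 ]
sad [ 0.4779 -0.0346  0.036 ] [ 0.4772 -0.0339  0.046 ]
sad [ 0.4757 -0.0598  0.036 ] [ 0.4751 -0.0589  0.046 ]
sad [ 0.4743 -0.0795  0.036 ] [ 0.4737 -0.0785  0.046 ]
screw [ 0.6245 -0.1265  0.074 ]
armend [0.648  0.0477 0.0605]
plate [array([0.679, 0.058, 0.012]), array([ 0.6662, -0.1501,  0.012 ]), array([ 0.4373, -0.1354,  0.012 ]), array([0.4528, 0.0729, 0.012 ])]
decoys [ 0.4568 -0.3996  0.23  ] [ 0.3071 -0.2946  0.2   ]
bin rim [array([0.4406, 0.3907, 0.092 ]), array([0.4433, 0.2045, 0.092 ]), array([0.3314, 0.2008, 0.092 ]), array([0.3284, 0.3877, 0.092 ])]
bar [0.5124 0.3465 0.11  ] [0.3372 0.3473 0.02  ]
bar [0.5135 0.298  0.11  ] [0.3372 0.2965 0.02  ]
bar [0.5136 0.2452 0.11  ] [0.3373 0.2435 0.02  ]
```

```bash
cat >> h.py <<'E'
from scipy.spatial.transform import Rotation as Ro
def st():
    o=bot.observe();return o["position"],Ro.from_euler("xyz",o["tool_rot"]),o
def need(p,yaw=None,R=None):
    "p: TCP target, yaw deg with tool down; prints total shift (units of 25mm) in present tool axes, and total turn units"
    P,R0,o=st();np.set_printoptions(precision=4,suppress=True)
    if R is None: R=Ro.from_euler("xyz",[np.pi,0,np.radians(yaw)])
    d=R0.inv().apply(np.asarray(p)-P)/.025; r=(R0.inv()*R).as_rotvec()/np.pi
    d2=R.inv().apply(np.asarray(p)-P)/.025
    print("t %.1f pos"%o["clock"],P,"rpy",np.degrees(o["tool_rot"]).round(2),"F",o["force"].round(1),"w %.4f"%o["grip_width"],"q7 %.2f"%o["qpos"][6])
    print("shift(present axes)",d,"turn",r,"| shift(final axes)",d2)
E
```

move_arm --pt "0 0 -0.8 0 0 -0.047" --pt "0 0 -0.8 0 0 -0.047" --pt "0 0 -0.8 0 0 -0.047" --pt "0 0 -0.8 0 0 -0.047" --pt "0 0 -0.8 0 0 -0.047" --claw -0.4 --force 60

```text
clock: 0.6
position: [0.2788, -0.5591, 0.3051]
tool_rot: [-3.141, -0.0, 1.207]
force: [-0.8, 0.7, -1.1]
grip_width: 0.06
```

move_arm --pt "0 0 0 0 0 -0.047" --pt "0 0 0 0 0 -0.047" --pt "0 0 0 0 0 -0.047" --pt "0 0 0 0 0 0" --pt "0 0 0 0 0 0"

```text
clock: 1.1
position: [0.2788, -0.5593, 0.3043]
tool_rot: [-3.142, -0.0, 1.639]
force: [0.2, -0.1, 0.3]
grip_width: 0.0596
```

```bash
python3 -c "
from h import *
need((.4257,-.2903,.30),94.7);print(bot.observe()['qpos'])"
```

```text
t 1.1 pos [ 0.2788 -0.5593  0.3043] rpy [-179.99   -0.03   93.91] F [ 0.2 -0.1  0.3] w 0.0596 q7 0.97
shift(present axes) [10.3323  6.597   0.1779] turn [-0.     -0.0001 -0.0044] | shift(final axes) [10.241   6.7379  0.1739]
[ 1.2118  0.4528 -0.2962  1.4596  0.1348  1.2497  0.9695]
```

move_arm --pt "0.9 0.6 0 0 0 -0.0044" --pt "0.95 0.6 0 0 0 0" --pt "0.95 0.62 0 0 0 0" --pt "0.95 0.62 0 0 0 0" --pt "0.95 0.62 0 0 0 0"

```text
clock: 1.6
position: [0.3458, -0.4346, 0.3046]
tool_rot: [-3.142, -0.0, 1.653]
force: [0.3, 1.0, 0.4]
grip_width: 0.06
```

move_arm --pt "0.95 0.62 0 0 0 0" --pt "0.95 0.62 0 0 0 0" --pt "0.95 0.62 0 0 0 0" --pt "0.95 0.62 0 0 0 0" --pt "0.95 0.62 0 0 0 0"

```text
clock: 2.1
position: [0.4126, -0.3096, 0.3046]
tool_rot: [-3.142, -0.0, 1.653]
force: [0.2, -0.2, 0.4]
grip_width: 0.0601
```

move_arm --pt "0.79 0.58 0 0 0 0" --pt "0 0 0 0 0 0" --pt "0 0 0 0 0 0"

```text
clock: 2.4
position: [0.4249, -0.2897, 0.3046]
tool_rot: [-3.141, 0.0, 1.656]
force: [0.2, -0.7, -0.1]
grip_width: 0.0599
```

```bash
python3 -c "
from h import *
need((.4257,-.2903,.136),94.7);print(bot.observe()['qpos'])
grab('top','t1');s=grab('side','s1')"
```

```text
t 2.4 pos [ 0.4249 -0.2897  0.3046] rpy [-179.99    0.01   94.86] F [ 0.2 -0.7 -0.1] w 0.0599 q7 0.45
shift(present axes) [-0.0242  0.0297  6.7441] turn [-0.0001  0.      0.0009] | shift(final axes) [-0.0248  0.0287  6.7441]
[ 0.835   0.2696 -0.4386  1.7379  0.1238  1.1615  0.4457]
```

```bash
python3 -c "
from h import *
s=cv2.imread('pics/s1.png');crop(s,(320,130,450,240),6,'s1z')"
```

move_arm --pt "-0.03 0.03 0.9 0 0 0" --pt "0 0 0.9 0 0 0" --pt "0 0 0.9 0 0 0" --pt "0 0 0.9 0 0 0" --pt "0 0 0.9 0 0 0"

```text
clock: 3.0
position: [0.4251, -0.2914, 0.1911]
tool_rot: [-3.141, 0.0, 1.655]
force: [1.0, -0.2, -0.1]
grip_width: 0.06
```

move_arm --pt "0 0 0.9 0 0 0" --pt "0 0 0.9 0 0 0" --pt "0 0 0.44 0 0 0" --pt "0 0 0 0 0 0" --pt "0 0 0 0 0 0"

```text
clock: 3.5
position: [0.4259, -0.2909, 0.1367]
tool_rot: [3.141, 0.0, 1.657]
force: [0.1, 0.7, 0.1]
grip_width: 0.0598
```

```bash
python3 -c "
from h import *
need((.4257,-.2903,.136),94.7)"
```

```text
t 3.5 pos [ 0.4259 -0.2909  0.1367] rpy [179.98   0.02  94.94] F [0.1 0.7 0.1] w 0.0598 q7 0.34
shift(present axes) [ 0.0229 -0.0075  0.0288] turn [0.0001 0.0001 0.0013] | shift(final axes) [ 0.0229 -0.0075  0.0288]
```

move_arm --pt "0 0 0 0 0 0" --pt "0 0 0 0 0 0" --pt "0 0 0 0 0 0" --pt "0 0 0 0 0 0" --pt "0 0 0 0 0 0" --claw 1 --force 80

```text
clock: 4.0
position: [0.4267, -0.2906, 0.1373]
tool_rot: [3.14, 0.001, 1.658]
force: [0.0, 1.8, 10.8]
grip_width: 0.0265
```

move_arm --pt "0 0 0 0 0 0" --pt "0 0 0 0 0 0" --pt "0 0 0 0 0 0"

```text
clock: 4.3
position: [0.4267, -0.2906, 0.1373]
tool_rot: [3.14, 0.001, 1.658]
force: [1.1, 1.9, 10.6]
grip_width: 0.0265
```

move_arm --pt "0 0 -0.4 0 0 0" --pt "0 0 -0.8 0 0 0" --pt "0 0 -0.9 0 0 0" --pt "0 0 -0.9 0 0 0" --pt "0 0 -0.9 0 0 0"

```text
clock: 4.8
position: [0.4255, -0.2903, 0.2353]
tool_rot: [3.141, 0.0, 1.658]
force: [0.1, -0.4, -1.5]
grip_width: 0.0265
```

move_arm --pt "0 0 -0.9 0 0 0" --pt "0 0 -0.4 0 0 0" --pt "0 0 0 0 0 0"

```text
clock: 5.1
position: [0.426, -0.2907, 0.2673]
tool_rot: [3.14, 0.001, 1.658]
force: [-0.5, -0.6, -1.9]
grip_width: 0.0264
```

```bash
python3 -c "
from h import *
need((.6245,-.1265,.25),94.7)
t=grab('top','t2');s=grab('side','s2')
print(proj('side',(.4257,-.2903,.16)),proj('top',(.4257,-.2903,.16)))
crop(s,(310,80,440,200),6,'s2z')"
```

```text
t 5.1 pos [ 0.426  -0.2907  0.2673] rpy [179.92   0.08  94.97] F [-0.5 -0.6 -1.9] w 0.0264 q7 0.43
shift(present axes) [5.8576 8.4764 0.6962] turn [0.0005 0.0004 0.0015] | shift(final axes) [5.8966 8.4497 0.6923]
[364.3939 154.2845] [424.6003 264.2013]
```

```bash
python3 -c "
from h import *
s=cv2.imread('pics/s2.png');crop(s,(345,125,385,165),16,'s2y')"
python3 -c "
from h import *
print(proj('side',(.426,-.2905,.146)),proj('side',(.426,-.2905,.230)),proj('side',(.436,-.2905,.146)),proj('side',(.426,-.2805,.146)))
t=cv2.imread('pics/t2.png');crop(t,(400,220,480,300),9,'t2z')"
```

```text
[363.84268218 158.2642587 ] [366.77561257 133.39228005] [360.66864707 157.53452841] [362.82745215 159.80569083]
```

move_arm --pt "0.6 0.9 0 0 0 0" --pt "0.66 0.95 0 0 0 0" --pt "0.66 0.95 0 0 0 0" --pt "0.66 0.95 0 0 0 0" --pt "0.66 0.95 0 0 0 0"

```text
clock: 5.7
position: [0.5361, -0.1986, 0.2647]
tool_rot: [-3.14, -0.001, 1.658]
force: [-0.6, -1.0, -1.7]
grip_width: 0.0263
```

move_arm --pt "0.66 0.95 0 0 0 0" --pt "0.66 0.95 0 0 0 0" --pt "0.66 0.95 0 0 0 0" --pt "0.64 0.93 0 0 0 0" --pt "0 0 0 0 0 -0.047"

```text
clock: 6.2
position: [0.6257, -0.1221, 0.2641]
tool_rot: [-3.141, -0.003, 1.809]
force: [-1.0, 0.2, -2.7]
grip_width: 0.0266
```

move_arm --pt "0 0 0 0 0 -0.047" --pt "0 0 0 0 0 -0.047" --pt "0 0 0 0 0 -0.047" --pt "0 0 0 0 0 -0.047" --pt "0 0 0 0 0 -0.047"

```text
clock: 6.7
position: [0.6237, -0.126, 0.2645]
tool_rot: [-3.141, -0.002, 2.55]
force: [-0.5, -0.7, -1.8]
grip_width: 0.0263
```

move_arm --pt "0 0 0 0 0 -0.047" --pt "0 0 0 0 0 -0.047" --pt "0 0 0 0 0 -0.047" --pt "0 0 0 0 0 0" --pt "0 0 0 0 0 0"

```text
clock: 7.2
position: [0.6239, -0.1261, 0.2651]
tool_rot: [3.141, -0.001, 2.982]
force: [-0.0, 0.4, -1.6]
grip_width: 0.0265
```

```bash
python3 -c "
from h import *
need((.6245,-.1265,.205),172.3)
t=cv2.imread('pics/t2.png');print('mouth',onz('top',160.5/9-.5+400,411.5/9-.5+220,.1))"
```

```text
t 7.2 pos [ 0.6239 -0.1261  0.2651] rpy [179.98  -0.08 170.86] F [-0.   0.4 -1.6] w 0.0265 q7 1.19
shift(present axes) [-0.0302 -0.0114  2.4024] turn [ 0.0001 -0.0005 -0.008 ] | shift(final axes) [-0.0264 -0.0111  2.4024]
mouth [ 0.4247 -0.2908  0.1   ]
```

move_arm --pt "-0.03 -0.01 0.6 0 0 -0.008" --pt "0 0 0.7 0 0 0" --pt "0 0 0.7 0 0 0" --pt "0 0 0.4 0 0 0" --pt "0 0 0 0 0 0"

```text
clock: 7.7
position: [0.6241, -0.1264, 0.2042]
tool_rot: [3.142, -0.003, 3.011]
force: [0.1, 0.6, -1.1]
grip_width: 0.0262
```

```bash
python3 -c "
from h import *
need((.6245,-.1265,.1955),172.3)
t=grab('top','t3');s=grab('side','s3')
crop(s,(250,145,320,215),10,'s3z');crop(t,(310,150,380,220),10,'t3z')
print(proj('side',(.6245,-.1265,.0837)),proj('side',(.6245,-.1265,.074)))"
```

```text
t 7.7 pos [ 0.6241 -0.1264  0.2042] rpy [180.    -0.14 172.54] F [ 0.1  0.6 -1.1] w 0.0262 q7 1.18
shift(present axes) [-0.0162 -0.003   0.3488] turn [ 0.     -0.0008  0.0013] | shift(final axes) [-0.0153 -0.0029  0.3489]
[281.214  187.0355] [281.1975 189.7218]
```

```bash
python3 -c "
from h import *
s=cv2.imread('pics/side0.png');a=cv2.resize(s[175:205,265:300],None,fx=11,fy=11,interpolation=cv2.INTER_CUBIC)
s=cv2.imread('pics/s3.png');b=cv2.resize(s[175:205,265:300],None,fx=11,fy=11,interpolation=cv2.INTER_CUBIC)
cv2.imwrite('pics/cmp.png',np.hstack([a,b]))"
```

move_arm --pt "0.1 0 0.1 0 0 0" --pt "0 0 0.15 0 0 0" --pt "0 0 0.1 0 0 0" --pt "0 0 0.05 0 0 0" --pt "0 0 0 0 0 0"

```text
clock: 8.3
position: [0.6224, -0.1261, 0.196]
tool_rot: [3.142, -0.0, 3.012]
force: [0.7, -0.3, -0.8]
grip_width: 0.0264
```

```bash
python3 -c "
from h import *
need((.6245,-.1265,.188),172.3)
s=grab('side','s4')
b=cv2.resize(s[165:205,260:305],None,fx=14,fy=14,interpolation=cv2.INTER_CUBIC)
cv2.imwrite('pics/s4z.png',b)"
```

```text
t 8.3 pos [ 0.6224 -0.1261  0.196 ] rpy [180.    -0.01 172.56] F [ 0.7 -0.3 -0.8] w 0.0264 q7 1.17
shift(present axes) [-0.0847 -0.0034  0.3182] turn [ 0.     -0.0001  0.0015] | shift(final axes) [-0.0846 -0.003   0.3182]
```

move_arm --pt "0.06 0 0 0 0 0" --pt "0 0 0.06 0 0 0" --pt "0 0 0.06 0 0 0" --pt "0 0 0.06 0 0 0" --pt "0 0 0 0 0 0"

```text
clock: 8.85
position: [0.621, -0.1259, 0.1914]
tool_rot: [3.142, 0.0, 3.012]
force: [0.9, 0.5, -2.6]
grip_width: 0.0263
```

```bash
python3 -c "
from h import *
need((.6245,-.1265,.188),172.3)
"
```

```text
t 8.8 pos [ 0.621  -0.1259  0.1914] rpy [180.     0.   172.56] F [ 0.9  0.5 -2.6] w 0.0263 q7 1.17
shift(present axes) [-0.1415 -0.0048  0.1366] turn [0.     0.     0.0015] | shift(final axes) [-0.1415 -0.0041  0.1366]
```

move_arm --pt "0 0 0.06 0 0 0" --pt "0 0 0.05 0 0 0" --pt "0 0 0 0 0 0"

```text
clock: 9.15
position: [0.6209, -0.1259, 0.1886]
tool_rot: [3.142, -0.0, 3.012]
force: [1.0, -1.1, -2.0]
grip_width: 0.0267
```

```bash
python3 -c "
from h import *
need((.6245,-.1265,.188),172.3)
s=grab('side','s5')
b=cv2.resize(s[165:205,260:305],None,fx=14,fy=14,interpolation=cv2.INTER_CUBIC)
cv2.imwrite('pics/s5z.png',b)"
```

```text
t 9.2 pos [ 0.6209 -0.1259  0.1886] rpy [180.    -0.01 172.57] F [ 1.  -1.1 -2. ] w 0.0267 q7 1.17
shift(present axes) [-0.1453 -0.0042  0.0253] turn [ 0.     -0.0001  0.0015] | shift(final axes) [-0.1453 -0.0036  0.0254]
```

move_arm --pt "0 -0.1 0 0 0 0" --pt "0.03 0 0 0 0 0" --pt "0.03 0 0 0 0 0" --pt "0 0 0 0 0 0"

```text
clock: 9.6
position: [0.6191, -0.1283, 0.1889]
tool_rot: [-3.141, 0.0, 3.012]
force: [2.2, -1.0, -3.0]
grip_width: 0.0266
```

move_arm --pt "-0.03 0 0 0 0 0" --pt "-0.03 0 0 0 0 0" --pt "0 0 0 0 0 0"

```text
clock: 9.9
position: [0.6207, -0.1284, 0.1888]
tool_rot: [-3.142, -0.0, 3.012]
force: [0.2, -0.9, -0.9]
grip_width: 0.0267
```

move_arm --pt "-0.03 0 0 0 0 0" --pt "-0.03 0 0 0 0 0" --pt "0 0 0 0 0 0"

```text
clock: 10.2
position: [0.6221, -0.1285, 0.1888]
tool_rot: [3.141, -0.0, 3.012]
force: [-0.6, 0.8, -1.8]
grip_width: 0.0266
```

move_arm --pt "0.05 0.05 0 0 0 0" --pt "0 0.013 0 0 0 0.03" --pt "0 0.013 0 0 0 0.03" --pt "0 0.013 0 0 0 0.03" --pt "0 0.013 0 0 0 0.03"

```text
clock: 10.7
position: [0.6213, -0.1257, 0.1888]
tool_rot: [3.141, -0.0, 2.631]
force: [0.5, -0.5, -3.0]
grip_width: 0.0267
```

```bash
python3 -c "
from h import *
need((.6245,-.1265,.188),107);print(bot.observe()['moment'])
t=grab('top','t5');crop(t,(260,140,380,230),6,'t5z')"
```

```text
t 10.7 pos [ 0.6213 -0.1257  0.1888] rpy [179.99  -0.   150.76] F [ 0.5 -0.5 -3. ] w 0.0267 q7 0.83
shift(present axes) [-0.1262  0.0331  0.0331] turn [ 0.0001 -0.      0.2431] | shift(final axes) [-0.0682  0.1113  0.0331]
[ 0.0614 -0.2749  0.201 ]
```

move_arm --pt "0 0.013 0 0 0 0.03" --pt "0 0.013 0 0 0 0.03" --pt "0 0.013 0 0 0 0.03" --pt "0 0.013 0 0 0 0.03" --pt "0 0.013 0 0 0 0.03"

```text
clock: 11.25
position: [0.6225, -0.1244, 0.1889]
tool_rot: [3.141, -0.0, 2.162]
force: [1.8, 0.6, -3.8]
grip_width: 0.0265
```

move_arm --pt "0 0.013 0 0 0 0.03" --pt "0 0.013 0 0 0 0.03" --pt "0 0.013 0 0 0 0.03" --pt "0 0 0 0 0 0"

```text
clock: 11.65
position: [0.6234, -0.1238, 0.1888]
tool_rot: [3.141, -0.0, 1.881]
force: [1.7, 1.1, -4.5]
grip_width: 0.0266
```

```bash
python3 -c "
from h import *
need((.6245,-.1265,.188),107);print(bot.observe()['moment'])
t=grab('top','t6');crop(t,(260,110,390,220),6,'t6z')
s=grab('side','s6');crop(s,(220,130,320,210),7,'s6z')"
```

```text
t 11.7 pos [ 0.6234 -0.1238  0.1888] rpy [179.99  -0.   107.79] F [ 1.7  1.1 -4.5] w 0.0266 q7 0.17
shift(present axes) [-0.117   0.0101  0.0334] turn [ 0.0001 -0.      0.0044] | shift(final axes) [-0.1169  0.0117  0.0334]
[ 0.1703 -0.4728  0.0984]
```

move_arm --pt "0 0.013 0 0 0 0.03" --pt "0 0.013 0 0 0 0.03" --pt "0 0.01 0 0 0 0.025" --pt "0 0 0 0 0 0"

```text
clock: 12.15
position: [0.6242, -0.1239, 0.1888]
tool_rot: [3.142, -0.0, 1.615]
force: [1.9, 1.3, -3.5]
grip_width: 0.0267
```

```bash
cat >> h.py <<'E'
def keeper(name):
    t=grab('top',name);b=[x for x in blobs(mask(t,'yellow')|mask(t,'orange'),100) if x[1][0]<345 and x[1][1]<195]
    m=max(b,key=lambda x:x[1][4]);p=np.argwhere(m[0])[:,::-1]
    W=np.array([onz('top',u,v,.0605)[:2] for u,v in p]);c=W.mean(0);u,s,v=np.linalg.svd(W-c);d=v[0]*np.sign(v[0][0]);print("keeper yaw",np.degrees(np.arctan2(d[1],d[0])),m[1],"ctr",c)
    return t
E
python3 -c "
from h import *
need((.6245,-.1265,.188),107);print(bot.observe()['moment'])
t=keeper('t7');crop(t,(260,110,390,220),6,'t7z')"
```

```text
t 12.2 pos [ 0.6242 -0.1239  0.1888] rpy [180.    -0.    92.56] F [ 1.9  1.3 -3.5] w 0.0267 q7 -0.07
shift(present axes) [-0.1049  0.0078  0.0328] turn [ 0.     -0.     -0.0802] | shift(final axes) [-0.1035 -0.0186  0.0328]
[ 0.185  -0.4422  0.1108]
keeper yaw 21.73095281570664 [321 122  25  56 319] ctr [ 0.7403 -0.0895]
```

move_arm --pt "0 0.01 0 0 0 0.02" --pt "0 0.01 0 0 0 0.02" --pt "0 0 0 0 0 0"

```text
clock: 12.5
position: [0.6246, -0.1239, 0.1888]
tool_rot: [-3.141, -0.0, 1.491]
force: [1.8, 0.8, -3.1]
grip_width: 0.0267
```

```bash
python3 -c "
from h import *
need((.6245,-.1265,.188),107);print(bot.observe()['moment'])
t=keeper('t8');crop(t,(260,110,390,220),6,'t8z')"
```

```text
t 12.5 pos [ 0.6246 -0.1239  0.1888] rpy [-179.99   -0.     85.43] F [ 1.8  0.8 -3.1] w 0.0267 q7 -0.18
shift(present axes) [-0.1051  0.0036  0.0332] turn [-0.     -0.     -0.1198] | shift(final axes) [-0.0991 -0.0353  0.0332]
[ 0.3674 -0.3835  0.3266]
keeper yaw 20.36100776014796 [322 121  25  58 351] ctr [ 0.7361 -0.0937]
```

move_arm --pt "0 0 0 0 0 -0.02" --pt "0 0 0 0 0 -0.015" --pt "0 0 0 0 0 0"

```text
clock: 12.85
position: [0.6245, -0.1241, 0.1888]
tool_rot: [-3.141, -0.0, 1.602]
force: [1.2, 0.8, -2.7]
grip_width: 0.0264
```

```bash
python3 -c "
from h import *
need((.6245,-.1265,.188),107);print(bot.observe()['moment'])"
```

```text
t 12.8 pos [ 0.6245 -0.1241  0.1888] rpy [-179.99   -0.01   91.8 ] F [ 1.2  0.8 -2.7] w 0.0264 q7 -0.08
shift(present axes) [-0.0941 -0.0044  0.0317] turn [-0.0001 -0.0001 -0.0844] | shift(final axes) [-0.0896 -0.0289  0.0317]
[ 0.3252 -0.2031  0.0601]
```

Lift out.

move_arm --pt "0 0 -0.3 0 0 0" --pt "0 0 -0.5 0 0 0" --pt "0 0 -0.8 0 0 0" --pt "0 0 -0.8 0 0 0" --pt "0 0 -0.8 0 0 0"

```text
clock: 13.35
position: [0.6247, -0.1241, 0.271]
tool_rot: [3.141, 0.0, 1.598]
force: [-0.1, -1.7, -1.8]
grip_width: 0.0268
```

```bash
python3 -c "
from h import *
need((.4255,-.288,.27),95);print(bot.observe()['moment'])
t=keeper('t9')
s=grab('side','s9');crop(s,(230,80,320,210),5,'s9z')"
```

```text
t 13.3 pos [ 0.6247 -0.1241  0.271 ] rpy [179.95   0.02  91.56] F [-0.1 -1.7 -1.8] w 0.0268 q7 -0.05
shift(present axes) [-6.3369 -8.1448  0.0339] turn [ 0.0003  0.0001 -0.0191] | shift(final axes) [-5.8371 -8.5101  0.0391]
[-0.0226 -0.0554  0.0078]
keeper yaw 18.4364061275876 [322 121  26  60 459] ctr [ 0.7227 -0.0971]
```

move_arm --pt "-0.7 -0.9 0 0 0 0" --pt "-0.7 -0.9 0 0 0 0" --pt "-0.7 -0.9 0 0 0 0" --pt "-0.7 -0.9 0 0 0 0" --pt "-0.7 -0.9 0 0 0 0"

```text
clock: 13.95
position: [0.5134, -0.2152, 0.2688]
tool_rot: [-3.141, 0.0, 1.598]
force: [0.8, 0.1, -2.0]
grip_width: 0.0263
```

move_arm --pt "-0.7 -0.9 0 0 0 0" --pt "-0.7 -0.9 0 0 0 0" --pt "-0.7 -0.9 0 0 0 0" --pt "-0.7 -0.9 0 0 0 0" --pt "0 0 0 0 0 -0.019"

```text
clock: 14.45
position: [0.4235, -0.2897, 0.2688]
tool_rot: [-3.14, 0.001, 1.653]
force: [0.8, 0.1, -1.9]
grip_width: 0.0263
```

move_arm --pt "0 0 0 0 0 0" --pt "0 0 0 0 0 0"

```text
clock: 14.65
position: [0.4268, -0.2867, 0.2689]
tool_rot: [3.141, -0.0, 1.657]
force: [0.6, 0.4, -2.8]
grip_width: 0.0259
```

```bash
python3 -c "
from h import *
need((.425,-.288,.237),95)
s=grab('side','s10');crop(s,(310,80,420,220),5,'s10z')
print(proj('side',(.4247,-.2910,.1)))"
```

```text
t 14.7 pos [ 0.4268 -0.2867  0.2689] rpy [179.99  -0.01  94.92] F [ 0.6  0.4 -2.8] w 0.0259 q7 0.43
shift(present axes) [-0.0465 -0.0756  1.2746] turn [ 0.0001 -0.     -0.0004] | shift(final axes) [-0.0462 -0.0754  1.2747]
[362.7721 171.2276]
```

move_arm --pt "-0.05 -0.075 0.6 0 0 0" --pt "0 0 0.7 0 0 0" --pt "0 0 0.5 0 0 0" --pt "0 0 0.4 0 0 0" --pt "0 0 0 0 0 0"

```text
clock: 15.2
position: [0.4245, -0.2879, 0.2127]
tool_rot: [-3.14, -0.001, 1.658]
force: [0.6, 0.4, -1.4]
grip_width: 0.0266
```

```bash
python3 -c "
from h import *
need((.425,-.288,.1375),95)
s=grab('side','s11');crop(s,(310,80,420,220),5,'s11z')"
```

```text
t 15.2 pos [ 0.4245 -0.2879  0.2127] rpy [-179.92   -0.07   95.  ] F [ 0.6  0.4 -1.4] w 0.0266 q7 0.41
shift(present axes) [-0.0084  0.0238  3.0093] turn [-0.0005 -0.0004 -0.    ] | shift(final axes) [-0.0046  0.0195  3.0094]
```

Blade is entering the mouth with no force. Continue down.

move_arm --pt "0 0.02 0.5 0 0 0" --pt "0 0 0.7 0 0 0" --pt "0 0 0.7 0 0 0" --pt "0 0 0.7 0 0 0" --pt "0 0 0.2 0 0 0"

```text
clock: 15.75
position: [0.4247, -0.288, 0.1423]
tool_rot: [-3.14, -0.001, 1.658]
force: [-0.4, -0.7, -2.4]
grip_width: 0.0267
```

move_arm --pt "0 0 0.15 0 0 0" --pt "0 0 0.06 0 0 0" --pt "0 0 0 0 0 0"

```text
clock: 16.05
position: [0.4255, -0.2885, 0.139]
tool_rot: [3.141, 0.0, 1.658]
force: [-0.4, 0.2, -1.3]
grip_width: 0.0263
```

move_arm --pt "0 0 0.05 0 0 0" --pt "0 0 0.04 0 0 0" --pt "0 0 0 0 0 0"

```text
clock: 16.35
position: [0.4259, -0.2884, 0.1373]
tool_rot: [3.14, 0.001, 1.658]
force: [-2.8, 2.6, 12.0]
grip_width: 0.0264
```

```bash
python3 -c "
from h import *
need((.425,-.288,.1375),95)"
```

```text
t 16.4 pos [ 0.4259 -0.2884  0.1373] rpy [179.93   0.04  94.99] F [-2.8  2.6 12. ] w 0.0264 q7 0.35
shift(present axes) [ 0.0177 -0.0347 -0.0076] turn [ 0.0004  0.0002 -0.    ] | shift(final axes) [ 0.0177 -0.0347 -0.0075]
```

move_arm --pt "0 0 0 0 0 0" --pt "0 0 0 0 0 0" --pt "0 0 0 0 0 0" --pt "0 0 0 0 0 0" --claw -0.3

```text
clock: 16.75
position: [0.4253, -0.2884, 0.1364]
tool_rot: [3.142, 0.0, 1.658]
force: [0.0, 1.0, 0.3]
grip_width: 0.0553
```

move_arm --pt "0 0 -0.5 0 0 0" --pt "0 0 -0.8 0 0 0" --pt "0 0 -0.9 0 0 0" --pt "0 0 -0.9 0 0 0" --pt "0 0 -0.9 0 0 0"

```text
clock: 17.25
position: [0.4253, -0.2883, 0.2382]
tool_rot: [3.141, 0.0, 1.658]
force: [-0.2, 0.8, 0.0]
grip_width: 0.0556
```

move_arm --pt "0 0 -0.9 0 0 0" --pt "0 0 -0.9 0 0 0" --pt "0 0 -0.9 0 0 0" --pt "0 0 -0.4 0 0 0"

```text
clock: 17.65
position: [0.4257, -0.2885, 0.3164]
tool_rot: [3.139, 0.002, 1.658]
force: [0.0, 0.4, 0.4]
grip_width: 0.0557
```

```bash
python3 -c "
from h import *
need((.49,.2976,.30),0);print(bot.observe()['qpos'])
t=grab('top','t12');s=grab('side','s12');crop(s,(310,80,450,220),5,'s12z')"
```

```text
t 17.6 pos [ 0.4257 -0.2885  0.3164] rpy [179.87   0.1   94.99] F [0.  0.4 0.4] w 0.0557 q7 0.46
shift(present axes) [23.1318  4.5988  0.6294] turn [ 0.001  -0.0002  0.5277] | shift(final axes) [  2.5702 -23.4433   0.6579]
[ 0.8132  0.2558 -0.4127  1.7227  0.1103  1.1831  0.4581]
```

move_arm --pt "0 0 0 0 0 -0.0475" --pt "0 0 0 0 0 -0.0475" --pt "0 0 0 0 0 -0.0475" --pt "0 0 0 0 0 -0.0475" --pt "0 0 0 0 0 -0.0475" --claw 0.05

```text
clock: 18.25
position: [0.4249, -0.2881, 0.3127]
tool_rot: [-3.142, -0.002, 2.41]
force: [-0.1, 1.2, -0.7]
grip_width: 0.041
```

move_arm --pt "0 0 0 0 0 -0.0475" --pt "0 0 0 0 0 -0.0475" --pt "0 0 0 0 0 -0.0475" --pt "0 0 0 0 0 -0.0475" --pt "0 0 0 0 0 -0.0475"

```text
clock: 18.75
position: [0.4249, -0.2881, 0.3128]
tool_rot: [3.14, -0.001, -3.127]
force: [-0.4, -0.1, -0.6]
grip_width: 0.0405
```

```bash
python3 - <<'E'
from h import *
need((.45,.2448,.25),180.9)
t=cv2.imread('pics/t12.png');s=cv2.imread('pics/s12.png')
crop(t,(262,165,357,265),7,'t12z');crop(t,(130,215,225,315),7,'t12b')
bx=.327
for y,yh in((.2435,.2452),(.2965,.298),(.3473,.3465)):
    hi=np.array([.5156,yh,.1032]);print(proj('top',hi),proj('side',hi),proj('top',(.334,y,.0187)),proj('side',(.334,y,.0187)))
E
```

```text
t 18.8 pos [ 0.4249 -0.2881  0.3128] rpy [ 179.94   -0.06 -179.15] F [-0.4 -0.1 -0.6] w 0.0405 q7 1.88
shift(present axes) [-1.3238 21.2964  2.5319] turn [ 0.0003 -0.0004 -0.0003] | shift(final axes) [-1.3399 21.298   2.5101]
[195.7201 227.0647] [256.5934 270.3811] [200.4743 301.2804] [326.5787 319.0722]
[173.8704 227.0082] [246.0532 284.7237] [179.6561 301.256 ] [318.233  335.1966]
[153.7842 226.9564] [235.7442 298.7515] [159.6866 301.2326] [309.6977 351.6873]
```

```bash
python3 - <<'E'
from h import *
np.set_printoptions(precision=4,suppress=True)
U=lambda X,Y:onz("top",(X+.5)/7-.5+262,(Y+.5)/7-.5+165,.036)
for f,n in(((432,128),(403,569)),((298,118),(267,557)),((162,107),(131,549))):
    a,b=U(*f),U(*n);d=a-b;print((a+b)/2,np.linalg.norm(d),np.degrees(np.arctan2(d[1],d[0])))
E
```

```text
[ 0.5569 -0.065   0.036 ] 0.16424855787630324 -4.176350553193503
[ 0.5608 -0.0153  0.036 ] 0.16357260027251175 -4.163947120170736
[0.5642 0.0348 0.036 ] 0.16467768178550393 -3.8481558952734254
```

move_arm --pt "0 0.8 0 0 0 0" --pt "-0.05 1 0 0 0 0" --pt "-0.05 1 0 0 0 0" --pt "-0.05 1 0 0 0 0" --pt "-0.05 1 0 0 0 0"

```text
clock: 19.25
position: [0.4287, -0.1665, 0.3131]
tool_rot: [3.141, -0.001, -3.135]
force: [1.3, 1.1, 0.2]
grip_width: 0.0403
```

move_arm --pt "-0.05 1 0 0 0 0" --pt "-0.05 1 0 0 0 0" --pt "-0.05 1 0 0 0 0" --pt "-0.05 1 0 0 0 0" --pt "-0.05 1 0 0 0 0"

```text
clock: 19.75
position: [0.4337, -0.0417, 0.3132]
tool_rot: [3.141, -0.001, -3.135]
force: [0.5, 0.0, -0.3]
grip_width: 0.0408
```

move_arm --pt "-0.05 1 0 0 0 0" --pt "-0.05 1 0 0 0 0" --pt "-0.05 1 0 0 0 0" --pt "-0.05 1 0 0 0 0" --pt "-0.05 1 0 0 0 0"

```text
clock: 20.25
position: [0.4387, 0.0832, 0.3132]
tool_rot: [-3.141, -0.001, -3.135]
force: [0.4, -0.6, -0.4]
grip_width: 0.0402
```

move_arm --pt "-0.05 1 0 0 0 0" --pt "-0.05 1 0 0 0 0" --pt "-0.05 1 0 0 0 0" --pt "-0.05 1 0 0 0 0" --pt "-0.05 1 0 0 0 0"

```text
clock: 20.75
position: [0.4438, 0.2081, 0.3131]
tool_rot: [-3.141, -0.001, -3.135]
force: [0.4, 0.1, -0.2]
grip_width: 0.0411
```

move_arm --pt "0 1 0 0 0 0" --pt "0 0.4 0 0 -0.046 0" --pt "0 0 0 0 -0.046 0" --pt "0 0 0 0 -0.047 0" --pt "0 0 0 0 0 0"

```text
clock: 21.25
position: [0.4408, 0.2416, 0.3125]
tool_rot: [-3.139, 0.441, -3.13]
force: [0.9, -1.5, 0.3]
grip_width: 0.0407
```

```bash
python3 - <<'E'
from h import *
print(bot.observe()['qpos'])
def barR(tilt=25,yaw=180.9):
    return Ro.from_euler("z",yaw-180,degrees=True)*Ro.from_euler("y",-tilt,degrees=True)*Ro.from_euler("xyz",[np.pi,0,np.pi])
need((.4828,.2448,.0593),R=barR())
E
```

```text
[ 0.06332344  0.07888494 -0.94668553  2.05656012  0.5547772   0.81948747
  0.36979523]
t 21.2 pos [0.4408 0.2416 0.3125] rpy [-179.86   25.26 -179.32] F [ 0.9 -1.5  0.3] w 0.0407 q7 0.37
shift(present axes) [2.8002 0.1309 9.8779] turn [-0.0013  0.0014 -0.0011] | shift(final axes) [2.7551 0.0996 9.8909]
```

move_arm --pt "0.9 0.05 0.2 0 0.001 0" --pt "0.95 0.05 0.6 0 0 0" --pt "0.9 0 0.9 0 0 0" --pt "0 0 0.9 0 0 0" --pt "0 0 0.9 0 0 0"

```text
clock: 21.75
position: [0.4184, 0.2441, 0.2041]
tool_rot: [3.141, 0.432, -3.134]
force: [1.1, 0.3, 0.4]
grip_width: 0.0403
```

move_arm --pt "0 0 0.9 0 0 0" --pt "0 0 0.9 0 0 0" --pt "0 0 0.9 0 0 0" --pt "0 0 0.5 0 0 0" --pt "0 0 0 0 0 0"

```text
clock: 22.25
position: [0.4518, 0.2439, 0.1309]
tool_rot: [-3.141, 0.43, -3.135]
force: [-0.5, -0.5, 1.2]
grip_width: 0.0407
```

```bash
cat >> h.py <<'E'
def barR(tilt=25,yaw=180.9):
    return Ro.from_euler("z",yaw-180,degrees=True)*Ro.from_euler("y",-tilt,degrees=True)*Ro.from_euler("xyz",[np.pi,0,np.pi])
E
python3 - <<'E'
from h import *
print(bot.observe()['qpos'])
need((.4828,.2448,.0593),R=barR())
t=grab('top','t13');s=grab('side','s13');crop(s,(200,200,360,350),5,'s13z');crop(t,(120,200,240,320),6,'t13z')
E
```

```text
[-0.18322591  0.43053975 -0.7890514   2.25504105  1.2327519   0.66996565
 -0.3518803 ]
t 22.2 pos [0.4518 0.2439 0.1309] rpy [-179.95   24.62 -179.61] F [-0.5 -0.5  1.2] w 0.0407 q7 -0.35
shift(present axes) [0.0657 0.0321 3.1186] turn [-0.0015 -0.0021 -0.0026] | shift(final axes) [0.0863 0.0182 3.1182]
```

move_arm --pt "0.05 0.02 0.5 0 -0.002 0" --pt "0.03 0 0.5 0 0 0" --pt "0 0 0.5 0 0 0" --pt "0 0 0.5 0 0 0" --pt "0 0 0 0 0 0"

```text
clock: 22.85
position: [0.4719, 0.2448, 0.0866]
tool_rot: [-3.142, 0.439, -3.134]
force: [0.1, 1.0, 1.1]
grip_width: 0.0407
```

```bash
python3 - <<'E'
from h import *
print(bot.observe()['qpos'])
need((.4828,.2448,.0593),R=barR())
E
```

```text
[-0.22079737  0.54338112 -0.72684401  2.25455007  1.43646479  0.66907584
 -0.51645729]
t 22.9 pos [0.4719 0.2448 0.0866] rpy [-179.99   25.16 -179.58] F [0.1 1.  1.1] w 0.0407 q7 -0.52
shift(present axes) [ 0.0692 -0.0049  1.1721] turn [-0.0011  0.0009 -0.0024] | shift(final axes) [ 0.0659 -0.0086  1.1723]
```

move_arm --pt "0.06 0 0.4 0 0 0" --pt "0 0 0.4 0 0 0" --pt "0 0 0.35 0 0 0" --pt "0 0 0 0 0 0"

```text
clock: 23.25
position: [0.4829, 0.2449, 0.06]
tool_rot: [-3.141, 0.439, -3.134]
force: [-0.2, 0.3, -0.0]
grip_width: 0.0405
```

```bash
python3 - <<'E'
from h import *
print(bot.observe()['qpos'])
need((.4828,.2448,.0593),R=barR())
s=grab('side','s14');crop(s,(200,200,360,350),5,'s14z')
E
```

```text
[-0.22980644  0.61118269 -0.70025979  2.24603128  1.53925175  0.6760437
 -0.59150563]
t 23.2 pos [0.4829 0.2449 0.06  ] rpy [-179.99   25.18 -179.55] F [-0.2  0.3 -0. ] w 0.0405 q7 -0.59
shift(present axes) [ 0.0156 -0.0058  0.0256] turn [-0.0011  0.001  -0.0023] | shift(final axes) [ 0.0155 -0.0058  0.0257]
```

Fingers straddle the bar. Close.

move_arm --pt "0 0 0 0 0 0" --pt "0 0 0 0 0 0" --pt "0 0 0 0 0 0" --pt "0 0 0 0 0 0" --claw 1 --force 100

```text
clock: 23.7
position: [0.4828, 0.2452, 0.0604]
tool_rot: [3.141, 0.44, -3.133]
force: [0.3, 0.1, -0.0]
grip_width: 0.0001
```

move_arm --pt "-0.3 0 0 0 0 0" --pt "-0.5 0 0 0 0 0" --pt "-0.5 0 0 0 0 0" --pt "-0.5 0 0 0 0 0" --pt "0 0 0 0 0 0"

```text
clock: 24.2
position: [0.5247, 0.2454, 0.08]
tool_rot: [3.141, 0.441, -3.135]
force: [0.1, 0.0, -0.1]
grip_width: 0.0
```

```bash
python3 - <<'E'
from h import *
print(bot.observe()['qpos'])
need((.4828,.2448,.0593),R=barR())
s=grab('side','s15');crop(s,(180,190,340,340),5,'s15z')
E
```

```text
[-0.18407515  0.59640522 -0.68497142  2.15582132  1.4265468   0.65032442
 -0.39788548]
t 24.2 pos [0.5247 0.2454 0.08  ] rpy [ 179.96   25.27 -179.61] F [ 0.1  0.  -0.1] w 0.0000 q7 -0.40
shift(present axes) [ 1.8701 -0.0112  0.0316] turn [-0.001   0.0015 -0.0026] | shift(final axes) [1.87   0.0037 0.0405]
```

```bash
python3 - <<'E'
from h import *
s=cv2.imread('pics/s12.png');t=cv2.imread('pics/t12.png')
crop(s,(225,260,285,320),11,'s12b');crop(t,(145,220,205,260),12,'t12c')
E
python3 - <<'E'
from h import *
S=lambda X,Y:((X+.5)/11-.5+225,(Y+.5)/11-.5+260)
T=lambda X,Y:((X+.5)/12-.5+145,(Y+.5)/12-.5+220)
for a,b in(((338,128),(607,88)),((225,288),(345,90)),((112,450),(100,90))):
    print(tri(S(*a),T(*b)))
# slot exit: top face at wall rim intersection in image: just check low ends
E
```

```text
(array([0.51708223, 0.24727809, 0.10156704]), [0.9, 0.9])
(array([0.51642639, 0.30010901, 0.10133681]), [0.8, 0.8])
(array([0.51609442, 0.34961671, 0.10040284]), [0.5, 0.5])
```

```bash
python3 - <<'E'
from h import *
print(proj('side',(.5247,.2454,.08)),proj('top',(.5247,.2454,.08)),proj('side',(.4829,.2649,.06)),proj('top',(.4518,.2439,.1309)))
t=grab('top','t16');crop(t,(130,190,250,310),6,'t16z')
s=cv2.imread('pics/s15.png');crop(s,(230,240,290,300),10,'s15y')
E
```

```text
[253.41054739 276.40601426] [197.38382956 224.35854347] [265.51038275 293.00419647] [193.52567782 252.90739595]
```

```bash
python3 - <<'E'
from h import *
for b in((193.7,227),(193.7,225),(193.7,226)): print(tri((258.,272.7),b))
# driver pick compare: fingertips with driver earlier s12: TCP
E
```

```text
(array([0.5131087 , 0.2493912 , 0.10103434]), [3.0, 3.0])
(array([0.51591698, 0.24887902, 0.10005902]), [5.3, 5.3])
(array([0.51451316, 0.24913455, 0.10054216]), [4.2, 4.2])
```

```bash
python3 - <<'E'
from h import *
print(bot.grip_point_offset,[a for a in dir(bot) if not a.startswith('_')])
E
```

```text
0.0187 ['IKError', 'grip_point_offset', 'observe']
```

move_arm --pt "0 0 -0.6 0 0 0" --pt "0 0 -0.6 0 0 0" --pt "-0.5 0 -0.6 0 0 0" --pt "-0.5 0 -0.2 0 0 0" --pt "0 0 0 0 0 0"

```text
clock: 24.8
position: [0.5254, 0.2456, 0.1361]
tool_rot: [3.141, 0.441, -3.134]
force: [-0.7, 0.2, -0.7]
grip_width: 0.0003
```

```bash
python3 - <<'E'
from h import *
P,R,o=st();print(P,o['tool_rot'])
for d in(0,.02,.04): 
    X=P-R.apply((0,0,d));print(d,proj('side',X),proj('top',X))
t=grab('top','t17');s=grab('side','s17')
crop(t,(150,180,240,260),8,'t17z');crop(s,(220,210,300,290),9,'s17z')
E
```

```text
[0.52536283 0.24564356 0.13609803] [ 3.14092417  0.44139665 -3.13385194]
0 [252.44880259 258.93173551] [193.17159713 221.51629648]
0.02 [255.52545007 254.1208354 ] [191.69468716 224.29600273]
0.04 [258.674146  249.1972744] [190.16598634 227.17318504]
```

```bash
python3 - <<'E'
from h import *
P,R,o=st()
for b in((190.8,222.5),(190.8,223.5)):
  X,e=tri((257.3,253.4),b);print(X,e,R.inv().apply(X-P))
E
```

```text
[0.51669774 0.2455971  0.15750195] [4.2, 4.2] [-0.00304927  0.00040932 -0.02394427]
[0.5153596  0.24585012 0.15792432] [3.1, 3.1] [-0.00201983  0.00067343 -0.02489482]
```

move_arm --pt "0 0 0 0 0 0" --pt "0 0 0 0 0 0" --pt "0 0 0 0 0 0" --claw 0.05

```text
clock: 25.2
position: [0.5244, 0.2455, 0.1347]
tool_rot: [-3.141, 0.439, -3.133]
force: [-0.3, 0.1, -0.7]
grip_width: 0.0403
```

```bash
python3 - <<'E'
from h import *
need((.490,.2465,.0415),R=barR())
E
```

```text
t 25.2 pos [0.5244 0.2455 0.1347] rpy [-179.98   25.16 -179.49] F [-0.3  0.1 -0.7] w 0.0403 q7 -0.18
shift(present axes) [2.8311 0.054  2.7881] turn [-0.001   0.0009 -0.0019] | shift(final axes) [2.823  0.0623 2.7961]
```

move_arm --pt "0.9 0.03 0 0 0 0" --pt "0.95 0.03 0 0 0 0" --pt "0.95 0 0.3 0 0 0" --pt "0 0 0.5 0 0 0" --pt "0 0 0.5 0 0 0"

```text
clock: 25.7
position: [0.4749, 0.2469, 0.0754]
tool_rot: [-3.141, 0.44, -3.132]
force: [0.8, -0.4, -0.3]
grip_width: 0.0406
```

move_arm --pt "0 0 0.5 0 0 0" --pt "0 0 0.4 0 0 0" --pt "0 0 0.3 0 0 0" --pt "0 0 0 0 0 0"

```text
clock: 26.1
position: [0.4879, 0.2465, 0.0479]
tool_rot: [-3.141, 0.439, -3.133]
force: [0.1, 0.2, 0.6]
grip_width: 0.0408
```

```bash
python3 - <<'E'
from h import *
need((.490,.2465,.0415),R=barR())
s=grab('side','s18');crop(s,(220,230,320,320),8,'s18z')
E
```

```text
t 26.1 pos [0.4879 0.2465 0.0479] rpy [-179.98   25.13 -179.52] F [0.1 0.2 0.6] w 0.0408 q7 -0.62
shift(present axes) [0.0344 0.0004 0.2687] turn [-0.0011  0.0007 -0.0021] | shift(final axes) [ 0.0338 -0.0004  0.2688]
```

move_arm --pt "0 0 0.22 0 0 0" --pt "0 0 0 0 0 0"

```text
clock: 26.35
position: [0.4906, 0.2466, 0.0437]
tool_rot: [3.142, 0.44, -3.133]
force: [-0.0, -0.5, -0.1]
grip_width: 0.0406
```

move_arm --pt "0 0 0 0 0 0" --pt "0 0 0 0 0 0" --pt "0 0 0 0 0 0" --pt "0 0 0 0 0 0" --claw 1 --force 100

```text
clock: 26.75
position: [0.4905, 0.2468, 0.0441]
tool_rot: [3.141, 0.44, -3.133]
force: [0.0, -0.5, 5.5]
grip_width: 0.0113
```

Gripped (11 mm reading ~ 14 mm bar). Pull out along the bar.

move_arm --pt "-0.3 0 0 0 0 0" --pt "-0.6 0 0 0 0 0" --pt "-0.7 0 0 0 0 0" --pt "-0.7 0 0 0 0 0" --pt "-0.7 0 0 0 0 0"

```text
clock: 27.25
position: [0.5585, 0.2472, 0.0759]
tool_rot: [-3.142, 0.439, -3.133]
force: [-2.3, -0.3, -1.5]
grip_width: 0.0117
```

```bash
python3 - <<'E'
from h import *
need((.490,.2465,.0415),R=barR())
s=grab('side','s19');crop(s,(170,190,320,320),5,'s19z')
E
```

```text
t 27.2 pos [0.5585 0.2472 0.0759] rpy [-180.     25.16 -179.5 ] F [-2.3 -0.3 -1.5] w 0.0117 q7 -0.31
shift(present axes) [ 3.0663 -0.0027  0.0782] turn [-0.001   0.0009 -0.002 ] | shift(final axes) [3.066  0.0165 0.0867]
```

move_arm --pt "-0.7 0 0 0 0 0" --pt "-0.7 0 0 0 0 0" --pt "-0.7 0 0 0 0 0" --pt "-0.7 0 0 0 0 0" --pt "-0.4 0 0 0 0 0"

```text
clock: 27.8
position: [0.6314, 0.2475, 0.11]
tool_rot: [-3.142, 0.44, -3.134]
force: [-0.3, -0.3, -2.0]
grip_width: 0.0114
```

```bash
python3 - <<'E'
from h import *
need((.490,.2465,.0415),R=barR())
s=grab('side','s20');crop(s,(150,170,310,320),5,'s20z')
E
```

```text
t 27.8 pos [0.6314 0.2475 0.11  ] rpy [-180.     25.2  -179.56] F [-0.3 -0.3 -2. ] w 0.0114 q7 0.00
shift(present axes) [6.2846 0.0014 0.0701] turn [-0.0011  0.0011 -0.0023] | shift(final axes) [6.2842 0.047  0.0919]
```

move_arm --pt "-0.4 0 -0.9 0 0 0" --pt "-0.4 0 -0.9 0 0 0" --pt "0 0 0 0 0.046 0" --pt "0 0 0 0 0.047 0" --pt "0 0 0 0 0.047 0"

```text
clock: 28.35
position: [0.6296, 0.2472, 0.1599]
tool_rot: [-3.14, 0.019, -3.134]
force: [1.4, 0.5, -3.1]
grip_width: 0.0111
```

move_arm --pt "0 0 0 0 0 0.0138" --pt "0 0 0 0 0 0.0138" --pt "0 0 0 0 0 0"

```text
clock: 28.65
position: [0.6299, 0.2469, 0.1578]
tool_rot: [-3.139, 0.024, 3.06]
force: [0.0, -0.3, -3.1]
grip_width: 0.0113
```

```bash
python3 - <<'E'
from h import *
need((.6088,-.0687,.130),175.94);print(bot.observe()['qpos'])
E
```

```text
t 28.6 pos [0.6299 0.2469 0.1578] rpy [-179.86    1.36  175.31] F [ 0.  -0.3 -3.1] w 0.0113 q7 0.57
shift(present axes) [ -0.1632 -12.648    1.1481] turn [-0.0008  0.0075 -0.0035] | shift(final axes) [ -0.0512 -12.652    1.1133]
[ 0.0241  0.7667 -0.8327  1.4868  0.6191  1.1433  0.5661]
```

move_arm --pt "0 -0.7 0 0 0.0075 -0.0035" --pt "0 -1 0 0 0 0" --pt "0 -1 0 0 0 0" --pt "0 -1 0 0 0 0" --pt "0 -1 0 0 0 0"

```text
clock: 29.15
position: [0.6215, 0.1287, 0.1587]
tool_rot: [-3.139, 0.001, 3.073]
force: [-0.0, 0.8, -3.2]
grip_width: 0.0112
```

move_arm --pt "0 -1 0 0 0 0" --pt "0 -1 0 0 0 0" --pt "0 -1 0 0 0 0" --pt "0 -1 0 0 0 0" --pt "0 -1 0 0 0 0"

```text
clock: 29.65
position: [0.6127, 0.0041, 0.159]
tool_rot: [-3.139, 0.001, 3.073]
force: [0.9, 1.4, -2.3]
grip_width: 0.0117
```

move_arm --pt "0 -1 0 0 0 0" --pt "0 -1 0 0 0 0" --pt "0 -0.8 0 0 0 0" --pt "0 0 0 0 0 0" --pt "0 0 0 0 0 0"

```text
clock: 30.15
position: [0.6081, -0.0647, 0.1591]
tool_rot: [-3.14, 0.001, 3.072]
force: [-0.1, 0.9, -2.8]
grip_width: 0.0115
```

```bash
python3 - <<'E'
from h import *
need((.6088,-.0687,.060),175.94);print(bot.observe()['qpos'])
t=grab('top','t21');s=grab('side','s21');crop(s,(190,130,350,270),5,'s21z');crop(t,(250,130,380,270),5,'t21z')
E
```

```text
t 30.1 pos [ 0.6081 -0.0647  0.1591] rpy [-179.89    0.05  176.02] F [-0.1  0.9 -2.8] w 0.0115 q7 1.03
shift(present axes) [-0.0354 -0.1523  3.9631] turn [-0.0006  0.0003  0.0005] | shift(final axes) [-0.0387 -0.1596  3.9628]
[ 0.5708  0.6871 -0.8693  1.6519  0.5836  1.081   1.0302]
```

```bash
python3 - <<'E'
from h import *
s=cv2.imread('pics/s21.png');crop(s,(255,150,335,190),10,'s21y')
m=mask(s,'red');h=cv2.cvtColor(s,cv2.COLOR_BGR2HSV);m=cv2.inRange(h,(0,150,60),(6,255,255))|cv2.inRange(h,(174,150,60),(180,255,255))
for b in blobs(m,30):
    if b[1][0]>255 and b[1][1]<260: print(b[1],cv2.boxPoints(rect(b[0])))
E
```

```text
[262 160  10   8  61] [[262. 160.]
 [271. 160.]
 [271. 167.]
 [262. 167.]]
[280 165  48  19 299] [[278.64154 170.75471]
 [280.4151  164.54716]
 [327.30188 177.9434 ]
 [325.52832 184.15096]]
```

```bash
python3 - <<'E'
from h import *
np.set_printoptions(precision=4,suppress=True)
n,e=tri((327.05,179.4),(323.2,249.8));print("near",n,e)
for z in(.19,.2,.21): print(z,onz('side',262.55,160.4,z))
P,R,o=st();f=n+R.apply((-.2,0,0));print("pred far",f,proj('side',f),"obs 262.55 160.4"); print('near rel tool',R.inv().apply(n-P))
E
```

```text
near [ 0.4569 -0.0543  0.2   ] [0.9, 0.9]
0.19 [ 0.6628 -0.0824  0.19  ]
0.2 [ 0.6551 -0.0676  0.2   ]
0.21 [ 0.6475 -0.0527  0.21  ]
pred far [ 0.6564 -0.0679  0.2002] [262.1951 160.1819] obs 262.55 160.4
near rel tool [ 0.1517 -0.0011 -0.0409]
```

```bash
python3 - <<'E'
from h import *
need((.6086,-.0676,.035),175.94)
E
```

```text
t 30.2 pos [ 0.6084 -0.0636  0.1592] rpy [-179.92    0.06  176.1 ] F [ 0.4  1.2 -2. ] w 0.0116 q7 1.03
shift(present axes) [-0.015  -0.1519  4.9694] turn [-0.0004  0.0003  0.0009] | shift(final axes) [-0.0206 -0.1586  4.9691]
```

move_arm --pt "-0.02 -0.14 0.7 0 0 0.0009" --pt "0 0 0.9 0 0 0" --pt "0 0 0.9 0 0 0" --pt "0 0 0.9 0 0 0" --pt "0 0 0.9 0 0 0"

```text
clock: 30.75
position: [0.6083, -0.0678, 0.0496]
tool_rot: [-3.14, 0.0, 3.07]
force: [-0.0, -0.3, -3.6]
grip_width: 0.0112
```

move_arm --pt "0 0 0.6 0 0 0" --pt "0 0 0 0 0 0" --pt "0 0 0 0 0 0"

```text
clock: 31.05
position: [0.609, -0.068, 0.0369]
tool_rot: [-3.14, 0.001, 3.069]
force: [0.6, 0.5, -2.0]
grip_width: 0.0115
```

```bash
python3 - <<'E'
from h import *
need((.6086,-.0676,.009),175.94)
t=grab('top','t22');s=grab('side','s22');crop(s,(230,150,340,240),7,'s22z');crop(t,(260,150,370,270),6,'t22z')
E
```

```text
t 31.1 pos [ 0.609  -0.068   0.0369] rpy [-179.93    0.05  175.86] F [ 0.6  0.5 -2. ] w 0.0115 q7 0.93
shift(present axes) [0.0182 0.0166 1.1145] turn [-0.0004  0.0003 -0.0004] | shift(final axes) [0.0171 0.0152 1.1145]
```

```bash
python3 - <<'E'
from h import *
for z in (.036,.078): print((proj('top',(.4751,-.0592,z))-np.array([260,150])+.5)*6)
E
```

```text
[358.24611851 577.87160625]
[366.52848667 571.45705056]
```

move_arm --pt "0.01 0.01 0.4 0 0 0" --pt "0 0 0.3 0 0 0" --pt "0 0 0.2 0 0 0" --pt "0 0 0 0 0 0"

```text
clock: 31.55
position: [0.6082, -0.0682, 0.0133]
tool_rot: [-3.14, -0.0, 3.069]
force: [0.0, -0.3, -2.6]
grip_width: 0.0114
```

move_arm --pt "0 0 0.1 0 0 0" --pt "0 0 0.05 0 0 0" --pt "0 0 0 0 0 0"

```text
clock: 31.85
position: [0.6087, -0.0682, 0.0104]
tool_rot: [-3.14, 0.001, 3.069]
force: [-0.6, -0.1, -2.6]
grip_width: 0.0113
```

```bash
python3 - <<'E'
from h import *
need((.6086,-.0676,.009),175.94)
t=grab('top','t23');s=grab('side','s23');crop(s,(230,150,340,240),7,'s23z')
E
```

```text
t 31.9 pos [ 0.6087 -0.0682  0.0104] rpy [-179.92    0.06  175.83] F [-0.6 -0.1 -2.6] w 0.0113 q7 0.90
shift(present axes) [0.0051 0.0235 0.0566] turn [-0.0005  0.0003 -0.0006] | shift(final axes) [0.005  0.0234 0.0567]
```

In the channel between cheeks; continue in 1 mm steps until contact.

move_arm --pt "0 0 0.06 0 0 0" --pt "0 0 0 0 0 0"

```text
clock: 32.15
position: [0.6086, -0.0682, 0.0088]
tool_rot: [-3.14, 0.001, 3.069]
force: [0.5, 0.5, -3.1]
grip_width: 0.0116
```

move_arm --pt "0 0 0.06 0 0 0" --pt "0 0 0 0 0 0"

```text
clock: 32.35
position: [0.6087, -0.0682, 0.0086]
tool_rot: [-3.139, 0.001, 3.069]
force: [-8.6, -0.8, 20.2]
grip_width: 0.0112
```

move_arm --pt "0 0 0.06 0 0 0" --pt "0 0 0 0 0 0"

```text
clock: 32.55
position: [0.6088, -0.0682, 0.0084]
tool_rot: [-3.139, 0.002, 3.069]
force: [-17.1, -1.7, 45.1]
grip_width: 0.0113
```

move_arm --pt "0 0 -0.06 0 0 0" --pt "0 0 -0.03 0 0 0" --pt "0 0 0 0 0 0"

```text
clock: 32.85
position: [0.6088, -0.0682, 0.0086]
tool_rot: [-3.14, 0.001, 3.069]
force: [-4.2, -1.3, 11.5]
grip_width: 0.0117
```

move_arm --pt "0 0 0 0 0 0" --pt "0 0 0 0 0 0" --pt "0 0 0 0 0 0" --claw 0.3

```text
clock: 33.15
position: [0.6086, -0.0681, 0.008]
tool_rot: [-3.14, 0.001, 3.069]
force: [0.4, -0.5, -0.6]
grip_width: 0.0298
```

move_arm --pt "0 0 -0.4 0 0 0" --pt "0 0 -0.7 0 0 0" --pt "0 0 -0.9 0 0 0" --pt "0 0 -0.9 0 0 0" --pt "0 0 -0.9 0 0 0"

```text
clock: 33.65
position: [0.6088, -0.0679, 0.1057]
tool_rot: [-3.14, 0.002, 3.069]
force: [-0.1, 0.2, -0.4]
grip_width: 0.0297
```

move_arm --pt "0 0.9 -0.9 0 0 0" --pt "0 1 -0.9 0 0 0" --pt "0 1 -0.9 0 0 0" --pt "0 1 0 0 0 0" --pt "0 1 0 0 0 0"

```text
clock: 34.15
position: [0.6178, 0.0554, 0.1729]
tool_rot: [-3.14, 0.003, 3.069]
force: [0.5, 0.5, -0.6]
grip_width: 0.0298
```

move_arm --pt "0 1 0 0 0 0" --pt "0 1 0 0 0 0" --pt "0 1 0 0 0 0" --pt "0 1 0 0 0 0" --pt "0 1 0 0 0 0"

```text
clock: 34.65
position: [0.6265, 0.1801, 0.1721]
tool_rot: [-3.141, 0.002, 3.069]
force: [-0.1, 0.3, -0.2]
grip_width: 0.0301
```

```bash
python3 - <<'E'
from h import *
need((.490,.2995,.20),R=barR());print(bot.observe()['qpos'])
t=grab('top','t24');s=grab('side','s24');crop(s,(200,150,360,280),5,'s24z');crop(t,(130,150,370,320),3,'t24z')
E
```

```text
t 34.6 pos [0.6265 0.1801 0.1721] rpy [-179.95    0.11  175.85] F [-0.1  0.3 -0.2] w 0.0301 q7 0.68
shift(present axes) [ 5.7887  4.3662 -1.1319] turn [-0.0064 -0.1382 -0.0275] | shift(final axes) [ 4.4077  4.86   -3.2874]
[ 0.1498  0.7298 -0.8578  1.5268  0.5859  1.1555  0.6759]
```

move_arm --pt "0 0 -0.5 0 0 -0.0275" --pt "0 0 -0.5 0 -0.046 0" --pt "0 0 0 0 -0.046 0" --pt "0 0 0 0 -0.046 0" --pt "0 0 0 0 0 0" --claw 0.05

```text
clock: 35.25
position: [0.6224, 0.1782, 0.1954]
tool_rot: [-3.137, 0.438, -3.124]
force: [0.1, 1.4, 0.8]
grip_width: 0.0406
```

```bash
python3 - <<'E'
from h import *
need((.475,.2996,.15),R=barR());print(bot.observe()['qpos'])
E
```

```text
t 35.2 pos [0.6224 0.1782 0.1954] rpy [-179.73   25.08 -178.96] F [0.1 1.4 0.8] w 0.0406 q7 0.32
shift(present axes) [ 6.0313  4.9593 -0.84  ] turn [-0.0012  0.0004  0.0007] | shift(final axes) [ 6.043   4.9495 -0.8137]
[ 0.1021  0.4789 -0.7647  1.9295  0.9613  0.6784  0.3245]
```

move_arm --pt "0.8 0.7 -0.15 0 0 0" --pt "0.85 0.7 -0.15 0 0 0" --pt "0.85 0.7 -0.15 0 0 0" --pt "0.85 0.7 -0.1 0 0 0" --pt "0.85 0.7 -0.1 0 0 0"

```text
clock: 35.75
position: [0.5232, 0.2653, 0.1669]
tool_rot: [-3.139, 0.436, -3.128]
force: [0.5, -0.5, -0.9]
grip_width: 0.0407
```

move_arm --pt "0.85 0.7 -0.1 0 0 0" --pt "0.9 0.72 0 0 0 0" --pt "0 0 0 0 0 0" --pt "0 0 0 0 0 0"

```text
clock: 36.15
position: [0.4824, 0.3002, 0.1504]
tool_rot: [-3.139, 0.435, -3.127]
force: [0.4, 0.5, 0.3]
grip_width: 0.0406
```

```bash
python3 - <<'E'
from h import *
need((.490,.2996,.0435),R=barR());print(bot.observe()['qpos'])
s=grab('side','s25');crop(s,(200,230,340,360),6,'s25z')
E
```

```text
t 36.1 pos [0.4824 0.3002 0.1504] rpy [-179.87   24.92 -179.14] F [0.4 0.5 0.3] w 0.0406 q7 -0.23
shift(present axes) [ 1.5261 -0.0178  4.0049] turn [-0.0008 -0.0004 -0.0002] | shift(final axes) [ 1.5314 -0.0272  4.0028]
[-0.2689  0.4665 -0.7555  2.1058  1.1249  0.7391 -0.2327]
```

move_arm --pt "0.75 0 0.3 0 0 0" --pt "0.75 0 0.5 0 0 0" --pt "0 0 0.7 0 0 0" --pt "0 0 0.7 0 0 0" --pt "0 0 0.6 0 0 0"

```text
clock: 36.7
position: [0.4791, 0.2988, 0.0702]
tool_rot: [-3.139, 0.435, -3.129]
force: [0.2, 0.4, -0.7]
grip_width: 0.0404
```

move_arm --pt "0 0 0.5 0 0 0" --pt "0 0 0.4 0 0 0" --pt "0 0 0.2 0 0 0" --pt "0 0 0 0 0 0"

```text
clock: 37.1
position: [0.4895, 0.2993, 0.0451]
tool_rot: [-3.14, 0.434, -3.128]
force: [-0.1, 0.2, 0.7]
grip_width: 0.0405
```

```bash
python3 - <<'E'
from h import *
need((.490,.2996,.0435),R=barR());print(bot.observe()['qpos'])
E
```

```text
t 37.1 pos [0.4895 0.2993 0.0451] rpy [-179.88   24.88 -179.23] F [-0.1  0.2  0.7] w 0.0405 q7 -0.58
shift(present axes) [0.0095 0.0101 0.0679] turn [-0.001  -0.0007 -0.0007] | shift(final axes) [0.0096 0.0099 0.0679]
[-0.3616  0.6664 -0.6398  2.1536  1.4848  0.6934 -0.5825]
```

move_arm --pt "0 0 0.05 0 0 0" --pt "0 0 0 0 0 0" --pt "0 0 0 0 0 0" --pt "0 0 0 0 0 0" --pt "0 0 0 0 0 0" --claw 1

```text
clock: 37.6
position: [0.4896, 0.3001, 0.0445]
tool_rot: [-3.14, 0.435, -3.127]
force: [-1.6, -0.4, 4.0]
grip_width: 0.0113
```

move_arm --pt "-0.3 0 0 0 0 0" --pt "-0.6 0 0 0 0 0" --pt "-0.7 0 0 0 0 0" --pt "-0.7 0 0 0 0 0" --pt "-0.7 0 0 0 0 0"

```text
clock: 38.1
position: [0.5578, 0.3007, 0.0758]
tool_rot: [-3.14, 0.434, -3.127]
force: [-1.8, 0.5, -0.8]
grip_width: 0.0119
```

move_arm --pt "-0.7 0 0 0 0 0" --pt "-0.7 0 0 0 0 0" --pt "-0.7 0 0 0 0 0" --pt "-0.7 0 0 0 0 0" --pt "-0.4 0 0 0 0 0"

```text
clock: 38.6
position: [0.6313, 0.3014, 0.1097]
tool_rot: [-3.14, 0.435, -3.128]
force: [-0.4, -0.2, -2.3]
grip_width: 0.0114
```

```bash
python3 - <<'E'
from h import *
need((.490,.2996,.0435),R=barR())
s=grab('side','s26');crop(s,(150,170,310,320),5,'s26z')
E
```

```text
t 38.6 pos [0.6313 0.3014 0.1097] rpy [-179.9    24.9  -179.23] F [-0.4 -0.2 -2.3] w 0.0114 q7 -0.01
shift(present axes) [6.2405 0.0053 0.0236] turn [-0.0009 -0.0006 -0.0007] | shift(final axes) [6.2405 0.0183 0.0124]
```

move_arm --pt "-0.4 0 -0.9 0 0 0" --pt "-0.4 0 -0.9 0 0 0" --pt "0 0 0 0 0.046 0" --pt "0 0 0 0 0.047 0" --pt "0 0 0 0 0.046 0"

```text
clock: 39.15
position: [0.6293, 0.3016, 0.1597]
tool_rot: [-3.14, 0.006, -3.128]
force: [1.4, 0.1, -2.4]
grip_width: 0.0117
```

move_arm --pt "0 0 0 0 0 0.0135" --pt "0 0 0 0 0 0.0135" --pt "0 0 0 0 0 0"

```text
clock: 39.45
position: [0.6294, 0.3014, 0.1577]
tool_rot: [-3.138, 0.011, 3.068]
force: [0.2, 0.4, -1.7]
grip_width: 0.0109
```

```bash
python3 - <<'E'
from h import *
need((.6124,-.0179,.150),175.94)
E
```

```text
t 39.5 pos [0.6294 0.3014 0.1577] rpy [-179.81    0.66  175.79] F [ 0.2  0.4 -1.7] w 0.0109 q7 0.53
shift(present axes) [ -0.2556 -12.786    0.3509] turn [-0.001   0.0037 -0.0008] | shift(final axes) [ -0.2257 -12.7877   0.3065]
```

move_arm --pt "-0.1 -0.75 0 0 0.0037 -0.0008" --pt "-0.1 -1 0 0 0 0" --pt "0 -1 0 0 0 0" --pt "0 -1 0 0 0 0" --pt "0 -1 0 0 0 0"

```text
clock: 39.95
position: [0.6259, 0.1816, 0.1586]
tool_rot: [-3.138, 0.001, 3.073]
force: [0.3, -0.5, -2.5]
grip_width: 0.0112
```

move_arm --pt "0 -1 0 0 0 0" --pt "0 -1 0 0 0 0" --pt "0 -1 0 0 0 0" --pt "0 -1 0 0 0 0" --pt "0 -1 0 0 0 0"

```text
clock: 40.45
position: [0.6171, 0.057, 0.159]
tool_rot: [-3.138, 0.001, 3.073]
force: [0.5, -0.2, -2.7]
grip_width: 0.0114
```

move_arm --pt "0 -1 0 0 0 0" --pt "0 -1 0 0 0 0" --pt "0 -1 0 0 0 0" --pt "0 0 0 0 0 0" --pt "0 0 0 0 0 0"

```text
clock: 40.95
position: [0.6121, -0.0172, 0.1592]
tool_rot: [-3.139, 0.001, 3.072]
force: [-0.0, 1.5, -2.6]
grip_width: 0.0111
```

```bash
python3 - <<'E'
from h import *
need((.6124,-.0179,.035),175.94);print(bot.observe()['qpos'])
t=grab('top','t27');s=grab('side','s27');crop(s,(225,140,335,210),7,'s27z');crop(t,(250,130,380,270),5,'t27z')
E
```

```text
t 41.0 pos [ 0.6121 -0.0172  0.1592] rpy [-179.83    0.03  175.99] F [-0.   1.5 -2.6] w 0.0111 q7 0.95
shift(present axes) [-0.0116 -0.0142  4.9694] turn [-0.0009  0.0002  0.0003] | shift(final axes) [-0.0146 -0.0288  4.9694]
[ 0.4887  0.6864 -0.864   1.6493  0.5811  1.0816  0.9541]
```

```bash
python3 - <<'E'
from h import *
np.set_printoptions(precision=4,suppress=True)
n,e=tri((318.5,188.6),(301.6,248.0));print("near",n,e)
P,R,o=st();f=n+R.apply((-.2,0,0));print("pred far",proj('side',f),"obs",(200/7+225-.4,203/7+140-.4)); print('near rel tool',R.inv().apply(n-P))
print('bar1 near end',onz('top',319,252.4,.05), 'expected',.5569-.1*.9975,-.065+.0071)
E
```

```text
near [ 0.4614 -0.0064  0.1985] [1.6, 1.6]
pred far [252.8423 168.4602] obs (253.17142857142858, 168.6)
near rel tool [ 0.1511 -0.001  -0.0393]
bar1 near end [ 0.4576 -0.0574  0.05  ] expected 0.45714999999999995 -0.0579
```

Same offset as before; bar 1 verified centred (<1 mm). Lower bar 2.

move_arm --pt "0 0 0.7 0 0 0" --pt "0 0 0.9 0 0 0" --pt "0 0 0.9 0 0 0" --pt "0 0 0.9 0 0 0" --pt "0 0 0.9 0 0 0"

```text
clock: 41.55
position: [0.6119, -0.0162, 0.0497]
tool_rot: [-3.139, -0.0, 3.073]
force: [0.5, -1.2, -3.1]
grip_width: 0.0109
```

move_arm --pt "0 0 0.6 0 0 0" --pt "0 0 0 0 0 0" --pt "0 0 0 0 0 0"

```text
clock: 41.85
position: [0.6126, -0.0166, 0.0369]
tool_rot: [-3.14, 0.001, 3.072]
force: [0.2, -0.4, -2.3]
grip_width: 0.0115
```

```bash
python3 - <<'E'
from h import *
need((.6124,-.0169,.009),175.94)
s=grab('side','s28');crop(s,(210,150,330,240),6,'s28z')
E
```

```text
t 41.9 pos [ 0.6126 -0.0166  0.0369] rpy [-179.88    0.04  176.01] F [ 0.2 -0.4 -2.3] w 0.0115 q7 0.85
shift(present axes) [ 0.0065 -0.0117  1.118 ] turn [-0.0007  0.0002  0.0004] | shift(final axes) [ 0.0058 -0.014   1.1179]
```

move_arm --pt "0 -0.04 0.4 0 0 0" --pt "0 0 0.3 0 0 0" --pt "0 0 0.25 0 0 0" --pt "0 0 0.1 0 0 0" --pt "0 0 0 0 0 0"

```text
clock: 42.4
position: [0.6122, -0.0181, 0.0101]
tool_rot: [-3.139, 0.0, 3.071]
force: [0.4, 0.1, -1.9]
grip_width: 0.0112
```

move_arm --pt "0 0 0.05 0 0 0" --pt "0 0 0 0 0 0"

```text
clock: 42.6
position: [0.6125, -0.0181, 0.0094]
tool_rot: [-3.139, 0.001, 3.071]
force: [0.3, 1.0, -2.2]
grip_width: 0.0115
```

move_arm --pt "0 0 0.05 0 0 0" --pt "0 0 0 0 0 0"

```text
clock: 42.8
position: [0.6127, -0.0181, 0.009]
tool_rot: [-3.139, 0.001, 3.071]
force: [-4.5, -1.2, 12.2]
grip_width: 0.0113
```

Contact. Release and retreat.

move_arm --pt "0 0 0 0 0 0" --pt "0 0 0 0 0 0" --pt "0 0 0 0 0 0" --claw 0.3

```text
clock: 43.1
position: [0.6125, -0.0182, 0.0081]
tool_rot: [-3.139, 0.001, 3.071]
force: [-0.0, 0.7, 0.6]
grip_width: 0.0298
```

move_arm --pt "0 0 -0.4 0 0 0" --pt "0 0 -0.7 0 0 0" --pt "0 0 -0.9 0 0 0" --pt "0 0 -0.9 0 0 0" --pt "0 0 -0.9 0 0 0"

```text
clock: 43.6
position: [0.6125, -0.0178, 0.1055]
tool_rot: [-3.139, 0.002, 3.072]
force: [0.7, -0.7, 0.1]
grip_width: 0.03
```

move_arm --pt "0 0.9 -0.9 0 0 0" --pt "0 1 -0.9 0 0 0" --pt "0 1 -0.9 0 0 0" --pt "0 1 -0.5 0 0 0" --pt "0 1 0 0 0 0"

```text
clock: 44.1
position: [0.6217, 0.106, 0.1864]
tool_rot: [-3.14, 0.004, 3.072]
force: [0.4, -0.3, -0.4]
grip_width: 0.0299
```

move_arm --pt "0 1 0 0 0 0" --pt "0 1 0 0 0 0" --pt "0 1 0 0 0 0" --pt "0 1 0 0 0 0" --pt "0 1 0 0 0 0"

```text
clock: 44.6
position: [0.6296, 0.2304, 0.1842]
tool_rot: [-3.14, 0.001, 3.072]
force: [0.3, -1.1, 0.4]
grip_width: 0.0298
```

move_arm --pt "0 0 0 0 0 -0.0275" --pt "0 0 0 0 -0.046 0" --pt "0 0 0 0 -0.046 0" --pt "0 0 0 0 -0.046 0" --pt "0 0 0 0 0 0" --claw 0.05

```text
clock: 45.1
position: [0.6262, 0.2291, 0.183]
tool_rot: [-3.136, 0.434, -3.12]
force: [-0.2, 0.0, 0.5]
grip_width: 0.0405
```

```bash
python3 - <<'E'
from h import *
need((.475,.3491,.15),R=barR());print(bot.observe()['qpos'])
t=grab('top','t29');s=grab('side','s29');crop(s,(200,150,360,280),5,'s29z');crop(t,(130,150,370,320),3,'t29z')
E
```

```text
t 45.1 pos [0.6262 0.2291 0.183 ] rpy [-179.67   24.86 -178.79] F [-0.2  0.   0.5] w 0.0405 q7 0.24
shift(present axes) [ 5.9476  4.918  -1.3292] turn [-0.0011 -0.0008  0.0016] | shift(final axes) [ 5.9684  4.8934 -1.3267]
[-0.0223  0.5264 -0.7284  1.881   0.9905  0.7177  0.2405]
```

Two bars laid well; third still in its slot. On to it.

move_arm --pt "0.8 0.68 -0.2 0 0 0.0016" --pt "0.85 0.7 -0.2 0 0 0" --pt "0.85 0.7 -0.2 0 0 0" --pt "0.85 0.7 -0.2 0 0 0" --pt "0.85 0.7 -0.2 0 0 0"

```text
clock: 45.7
position: [0.5234, 0.3157, 0.162]
tool_rot: [-3.141, 0.43, -3.132]
force: [-0.0, 0.8, -0.2]
grip_width: 0.0403
```

move_arm --pt "0.85 0.7 -0.2 0 0 0" --pt "0.87 0.7 -0.1 0 0 0" --pt "0 0 0 0 0 0" --pt "0 0 0 0 0 0"

```text
clock: 46.1
position: [0.4811, 0.35, 0.1506]
tool_rot: [-3.141, 0.43, -3.13]
force: [-0.0, 0.3, -0.2]
grip_width: 0.0405
```

```bash
python3 - <<'E'
from h import *
need((.490,.3491,.0435),R=barR());print(bot.observe()['qpos'])
s=grab('side','s30');crop(s,(200,230,340,360),6,'s30z')
E
```

```text
t 46.1 pos [0.4811 0.35   0.1506] rpy [-179.94   24.63 -179.35] F [-0.   0.3 -0.2] w 0.0405 q7 -0.24
shift(present axes) [ 1.4614 -0.0338  4.0416] turn [-0.0009 -0.0021 -0.0013] | shift(final axes) [ 1.4879 -0.0396  4.0318]
[-0.3686  0.5114 -0.7361  2.0215  1.0905  0.7993 -0.2432]
```

move_arm --pt "0.75 -0.03 0.3 0 -0.002 -0.001" --pt "0.72 0 0.5 0 0 0" --pt "0 0 0.7 0 0 0" --pt "0 0 0.7 0 0 0" --pt "0 0 0.6 0 0 0"

```text
clock: 46.65
position: [0.4784, 0.3475, 0.0708]
tool_rot: [-3.139, 0.437, -3.129]
force: [-0.4, 0.0, -0.1]
grip_width: 0.0404
```

move_arm --pt "0 0 0.5 0 0 0" --pt "0 0 0.4 0 0 0" --pt "0 0 0.25 0 0 0" --pt "0 0 0 0 0 0"

```text
clock: 47.05
position: [0.4893, 0.3479, 0.0446]
tool_rot: [-3.138, 0.436, -3.128]
force: [-1.0, 1.1, 0.6]
grip_width: 0.0407
```

```bash
python3 - <<'E'
from h import *
need((.490,.3491,.0435),R=barR())
E
```

```text
t 47.0 pos [0.4893 0.3479 0.0446] rpy [-179.82   24.98 -179.2 ] F [-1.   1.1  0.6] w 0.0407 q7 -0.55
shift(present axes) [-0.0058  0.0495  0.0524] turn [-0.0012 -0.0001 -0.0005] | shift(final axes) [-0.0059  0.0493  0.0526]
```

move_arm --pt "0 0.04 0.04 0 0 0" --pt "0 0 0 0 0 0" --pt "0 0 0 0 0 0" --pt "0 0 0 0 0 0" --pt "0 0 0 0 0 0" --claw 1

```text
clock: 47.55
position: [0.4892, 0.3497, 0.0445]
tool_rot: [-3.139, 0.437, -3.126]
force: [-1.6, 0.6, 3.8]
grip_width: 0.0112
```

move_arm --pt "-0.3 0 0 0 0 0" --pt "-0.6 0 0 0 0 0" --pt "-0.7 0 0 0 0 0" --pt "-0.7 0 0 0 0 0" --pt "-0.7 0 0 0 0 0"

```text
clock: 48.05
position: [0.5575, 0.3502, 0.0759]
tool_rot: [-3.139, 0.436, -3.126]
force: [-0.8, -0.2, -1.6]
grip_width: 0.0114
```

move_arm --pt "-0.7 0 0 0 0 0" --pt "-0.7 0 0 0 0 0" --pt "-0.7 0 0 0 0 0" --pt "-0.7 0 0 0 0 0" --pt "-0.4 0 0 0 0 0"

```text
clock: 48.55
position: [0.631, 0.3507, 0.1099]
tool_rot: [-3.139, 0.437, -3.128]
force: [0.2, 0.5, -2.7]
grip_width: 0.0112
```

```bash
python3 - <<'E'
from h import *
need((.490,.2996,.0435),R=barR())
s=grab('side','s31');crop(s,(150,170,310,320),5,'s31z')
E
```

```text
t 48.5 pos [0.631  0.3507 0.1099] rpy [-179.82   25.01 -179.2 ] F [ 0.2  0.5 -2.7] w 0.0112 q7 -0.02
shift(present axes) [ 6.2584 -1.966   0.0193] turn [-0.0012  0.0001 -0.0005] | shift(final axes) [ 6.2616 -1.9559  0.0129]
```

move_arm --pt "-0.4 0 -0.9 0 0 0" --pt "-0.4 0 -0.9 0 0 0" --pt "0 0 0 0 0.046 0" --pt "0 0 0 0 0.047 0" --pt "0 0 0 0 0.046 0"

```text
clock: 49.1
position: [0.6286, 0.3515, 0.1602]
tool_rot: [-3.141, 0.0, -3.127]
force: [1.8, -0.0, -2.8]
grip_width: 0.0114
```

move_arm --pt "0 0 0 0 0 0.0135" --pt "0 0 0 0 0 0.0135" --pt "0 0 0 0 0 0"

```text
clock: 49.4
position: [0.6286, 0.3512, 0.158]
tool_rot: [-3.138, 0.005, 3.069]
force: [-0.2, 0.1, -2.9]
grip_width: 0.0113
```

```bash
python3 - <<'E'
from h import *
need((.6158,.0321,.159),175.94)
E
```

```text
t 49.4 pos [0.6286 0.3512 0.158 ] rpy [-179.8     0.29  175.85] F [-0.2  0.1 -2.9] w 0.0113 q7 0.49
shift(present axes) [ -0.4132 -12.769    0.0069] turn [-0.0011  0.0016 -0.0005] | shift(final axes) [ -0.3938 -12.7696  -0.0404]
```

move_arm --pt "-0.15 -0.77 0 0 0.0016 0" --pt "-0.15 -1 0 0 0 0" --pt "-0.1 -1 0 0 0 0" --pt "0 -1 0 0 0 0" --pt "0 -1 0 0 0 0"

```text
clock: 49.9
position: [0.6299, 0.2307, 0.159]
tool_rot: [-3.138, 0.001, 3.072]
force: [0.3, 0.2, -2.9]
grip_width: 0.0111
```

move_arm --pt "0 -1 0 0 0 0" --pt "0 -1 0 0 0 0" --pt "0 -1 0 0 0 0" --pt "0 -1 0 0 0 0" --pt "0 -1 0 0 0 0"

```text
clock: 50.4
position: [0.6209, 0.106, 0.1595]
tool_rot: [-3.138, 0.001, 3.072]
force: [0.5, -0.8, -2.2]
grip_width: 0.0111
```

move_arm --pt "0 -1 0 0 0 0" --pt "0 -1 0 0 0 0" --pt "0 -1 0 0 0 0" --pt "0 0 0 0 0 0" --pt "0 0 0 0 0 0"

```text
clock: 50.9
position: [0.6158, 0.0319, 0.1597]
tool_rot: [-3.138, 0.001, 3.07]
force: [-0.4, 0.7, -3.3]
grip_width: 0.0115
```

```bash
python3 - <<'E'
from h import *
need((.6158,.0321,.035),175.94)
t=grab('top','t32');s=grab('side','s32');crop(s,(215,140,325,220),7,'s32z');crop(t,(250,130,380,270),5,'t32z')
E
```

```text
t 50.9 pos [0.6158 0.0319 0.1597] rpy [-179.82    0.06  175.92] F [-0.4  0.7 -3.3] w 0.0115 q7 0.88
shift(present axes) [0.0073 0.0236 4.9897] turn [-0.001   0.0003 -0.0001] | shift(final axes) [0.0023 0.0077 4.9897]
```

```bash
python3 - <<'E'
from h import *
np.set_printoptions(precision=4,suppress=True)
n,e=tri((671/7+215-.43,407/7+140-.43),(150.5/5+249.5,584.5/5+129.5));print("near",n,e)
P,R,o=st();print('near rel tool',R.inv().apply(n-P))
print('bar2 near',onz('top',250/5+249.5,607.5/5+129.5,.05),'exp',.5608-.09975,-.0153+.0071)
E
```

```text
near [0.4644 0.0422 0.1998] [1.1, 1.1]
near rel tool [ 0.1518 -0.0017 -0.0401]
bar2 near [ 0.461  -0.0082  0.05  ] exp 0.46104999999999996 -0.008199999999999999
```

move_arm --pt "0 0 0.7 0 0 0" --pt "0 0 0.9 0 0 0" --pt "0 0 0.9 0 0 0" --pt "0 0 0.9 0 0 0" --pt "0 0 0.9 0 0 0"

```text
clock: 51.5
position: [0.6156, 0.0328, 0.0501]
tool_rot: [-3.139, 0.0, 3.072]
force: [0.2, 0.6, -2.5]
grip_width: 0.0111
```

move_arm --pt "0 0 0.6 0 0 0" --pt "0 0 0 0 0 0" --pt "0 0 0 0 0 0"

```text
clock: 51.8
position: [0.6163, 0.0325, 0.0374]
tool_rot: [-3.139, 0.001, 3.071]
force: [0.7, 0.8, -1.6]
grip_width: 0.0113
```

```bash
python3 - <<'E'
from h import *
need((.6158,.0321,.009),175.94)
E
```

```text
t 51.8 pos [0.6163 0.0325 0.0374] rpy [-179.86    0.05  175.94] F [ 0.7  0.8 -1.6] w 0.0113 q7 0.77
shift(present axes) [ 0.0191 -0.0147  1.1361] turn [-0.0008  0.0003 -0.    ] | shift(final axes) [ 0.0181 -0.0175  1.1361]
```

move_arm --pt "0.02 -0.01 0.4 0 0 0" --pt "0 0 0.3 0 0 0" --pt "0 0 0.25 0 0 0" --pt "0 0 0.1 0 0 0" --pt "0 0 0 0 0 0"

```text
clock: 52.3
position: [0.6155, 0.0317, 0.0106]
tool_rot: [-3.139, 0.0, 3.07]
force: [-0.2, -0.5, -2.9]
grip_width: 0.0117
```

move_arm --pt "0 0 0.05 0 0 0" --pt "0 0 0 0 0 0"

```text
clock: 52.5
position: [0.6158, 0.0317, 0.0098]
tool_rot: [-3.139, 0.001, 3.07]
force: [-0.4, -1.1, -3.1]
grip_width: 0.011
```

move_arm --pt "0 0 0.05 0 0 0" --pt "0 0 0 0 0 0"

```text
clock: 52.7
position: [0.6159, 0.0317, 0.0089]
tool_rot: [-3.139, 0.001, 3.07]
force: [-1.3, -0.9, 3.3]
grip_width: 0.0113
```

Contact; release and retreat up.

move_arm --pt "0 0 0.01 0 0 0" --pt "0 0 0 0 0 0" --pt "0 0 0 0 0 0" --claw 0.3

```text
clock: 53.0
position: [0.6157, 0.0317, 0.0082]
tool_rot: [-3.139, 0.001, 3.07]
force: [-0.4, -0.2, -0.3]
grip_width: 0.0301
```

move_arm --pt "0 0 -0.4 0 0 0" --pt "0 0 -0.7 0 0 0" --pt "0 0 -0.9 0 0 0" --pt "0 0 -0.9 0 0 0" --pt "0 0 -0.9 0 0 0"

```text
clock: 53.5
position: [0.6158, 0.0321, 0.1057]
tool_rot: [-3.139, 0.002, 3.07]
force: [0.3, 0.6, 0.6]
grip_width: 0.0296
```

move_arm --pt "0 0 -1 0 0 0" --pt "0 0 -1 0 0 0" --pt "0 0 -1 0 0 0" --pt "0 0 -1 0 0 0" --pt "0 0 -1 0 0 0"

```text
clock: 54.0
position: [0.6153, 0.0326, 0.2309]
tool_rot: [-3.139, 0.002, 3.071]
force: [-0.5, -0.1, 0.5]
grip_width: 0.0301
```

move_arm --pt "0 0 -1 0 0 0" --pt "0 0 -1 0 0 0" --pt "0 0 -1 0 0 0" --pt "0 0 0 0 0 0"

```text
clock: 54.4
position: [0.6161, 0.0334, 0.3079]
tool_rot: [-3.14, 0.006, 3.071]
force: [0.5, 0.1, -0.8]
grip_width: 0.0295
```

```bash
python3 - <<'E'
from h import *
need((.4255,-.2885,.30),95);print(bot.observe()['qpos'])
t=grab('top','t33');s=grab('side','s33');crop(s,(210,150,340,270),6,'s33z')
E
```

```text
t 54.4 pos [0.6161 0.0334 0.3079] rpy [-179.9     0.35  175.94] F [ 0.5  0.1 -0.8] w 0.0295 q7 0.98
shift(present axes) [  6.6953 -13.3849   0.3001] turn [0.0009 0.002  0.4496] | shift(final axes) [-12.1637  -8.7188   0.3172]
[ 0.4381  0.5547 -0.9306  1.4607  0.4527  1.3456  0.9806]
```

```bash
python3 - <<'E'
from h import *
t=cv2.imread('pics/t33.png');crop(t,(385,240,445,295),12,'t33z');crop(t,(262,110,357,265),4.5,'t33y') if 0 else None
cv2.imwrite('pics/t33y.png',cv2.resize(t[150:270,255:375],None,fx=5,fy=5,interpolation=cv2.INTER_CUBIC))
E
```

move_arm --pt "0 0 0 0 0 0.045" --pt "0 0 0 0 0 0.045" --pt "0 0 0 0 0 0.045" --pt "0 0 0 0 0 0.045" --pt "0 0 0 0 0 0.045" --claw -0.4

```text
clock: 55.0
position: [0.6149, 0.0325, 0.3029]
tool_rot: [-3.14, 0.002, 2.358]
force: [-0.5, 0.2, 0.1]
grip_width: 0.0599
```

move_arm --pt "0 0 0 0 0 0.045" --pt "0 0 0 0 0 0.045" --pt "0 0 0 0 0 0.045" --pt "0 0 0 0 0 0.045" --pt "0 0 0 0 0 0.0445"

```text
clock: 55.5
position: [0.6149, 0.0326, 0.3029]
tool_rot: [-3.141, 0.003, 1.652]
force: [-0.3, -0.5, 0.2]
grip_width: 0.06
```

move_arm --pt "-0.8 -0.6 0 0 0 0" --pt "-0.95 -0.68 0 0 0 0" --pt "-0.95 -0.68 0 0 0 0" --pt "-0.95 -0.68 0 0 0 0" --pt "-0.95 -0.68 0 0 0 0"

```text
clock: 56.0
position: [0.5415, -0.0901, 0.3032]
tool_rot: [-3.141, 0.003, 1.658]
force: [0.9, -1.3, -0.8]
grip_width: 0.06
```

move_arm --pt "-0.95 -0.68 0 0 0 0" --pt "-0.95 -0.68 0 0 0 0" --pt "-0.95 -0.68 0 0 0 0" --pt "-0.95 -0.68 0 0 0 0" --pt "-0.95 -0.68 0 0 0 0"

```text
clock: 56.5
position: [0.4672, -0.2156, 0.3035]
tool_rot: [-3.141, 0.002, 1.658]
force: [0.7, -0.3, 0.0]
grip_width: 0.0595
```

move_arm --pt "-0.95 -0.68 0 0 0 0" --pt "-0.95 -0.68 0 0 0 0" --pt "-0.9 -0.65 0 0 0 0" --pt "0 0 0 0 0 0" --pt "0 0 0 0 0 0"

```text
clock: 57.0
position: [0.4241, -0.2889, 0.3038]
tool_rot: [3.141, 0.002, 1.657]
force: [-0.0, 0.3, 0.4]
grip_width: 0.0598
```

```bash
python3 - <<'E'
from h import *
need((.4257,-.2885,.126),95);print(bot.observe()['qpos'])
t=grab('top','t34');s=grab('side','s34');crop(t,(395,245,445,290),14,'t34z')
cv2.imwrite('pics/t34y.png',cv2.resize(t[150:270,255:375],None,fx=5,fy=5,interpolation=cv2.INTER_CUBIC))
E
```

```text
t 57.0 pos [ 0.4241 -0.2889  0.3038] rpy [179.99   0.13  94.94] F [-0.   0.3  0.4] w 0.0598 q7 0.42
shift(present axes) [0.0266 0.0649 7.1104] turn [ 0.      0.0007 -0.0003] | shift(final axes) [0.011  0.066  7.1104]
[ 0.8992  0.2768 -0.5218  1.7401  0.151   1.1631  0.4201]
```

move_arm --pt "0.02 0.06 0.9 0 0 -0.011" --pt "0 0 0.9 0 0 0" --pt "0 0 0.9 0 0 0" --pt "0 0 0.9 0 0 0" --pt "0 0 0.9 0 0 0"

```text
clock: 57.6
position: [0.4265, -0.2877, 0.1906]
tool_rot: [3.141, 0.003, 1.694]
force: [0.6, -0.5, -0.5]
grip_width: 0.06
```

move_arm --pt "0 0 0.9 0 0 0" --pt "0 0 0.9 0 0 0" --pt "0 0 0.6 0 0 0" --pt "0 0 0.2 0 0 0" --pt "0 0 0 0 0 0"

```text
clock: 58.1
position: [0.4263, -0.2882, 0.1262]
tool_rot: [-3.142, 0.002, 1.694]
force: [0.9, 0.2, 0.1]
grip_width: 0.0602
```

```bash
python3 - <<'E'
from h import *
need((.4257,-.2885,.126),97)
s=grab('side','s35');crop(s,(310,110,420,220),6,'s35z')
E
```

```text
t 58.1 pos [ 0.4263 -0.2882  0.1262] rpy [-180.      0.12   97.04] F [0.9 0.2 0.1] w 0.0602 q7 0.31
shift(present axes) [-0.0106 -0.0254  0.0098] turn [-0.      0.0007  0.0002] | shift(final axes) [-0.0107 -0.0254  0.0098]
```

move_arm --pt "0 0 0.3 0 0 0" --pt "0 0 0 0 0 0"

```text
clock: 58.35
position: [0.426, -0.2889, 0.1188]
tool_rot: [3.141, 0.003, 1.692]
force: [-0.4, -0.2, 1.1]
grip_width: 0.0598
```

move_arm --pt "0 0 0 0 0 0" --pt "0 0 0 0 0 0" --pt "0 0 0 0 0 0" --pt "0 0 0 0 0 0" --pt "0 0 0 0 0 0" --claw 1 --force 110

```text
clock: 58.85
position: [0.4261, -0.289, 0.1194]
tool_rot: [3.141, 0.003, 1.692]
force: [-1.1, 1.6, 5.3]
grip_width: 0.0263
```

```bash
python3 - <<'E'
from h import *
need((.4257,-.2885,.126),97)
E
```

```text
t 58.9 pos [ 0.4261 -0.289   0.1194] rpy [179.97   0.18  96.96] F [-1.1  1.6  5.3] w 0.0263 q7 0.30
shift(present axes) [ 0.0212 -0.0148 -0.2646] turn [ 0.0002  0.001  -0.0002] | shift(final axes) [ 0.022  -0.0149 -0.2645]
```

move_arm --pt "0 0 -0.4 0 0 0" --pt "0 0 -0.8 0 0 0" --pt "0 0 -0.9 0 0 0" --pt "0 0 -0.9 0 0 0" --pt "0 0 -0.9 0 0 0"

```text
clock: 59.35
position: [0.4259, -0.2886, 0.2181]
tool_rot: [3.141, 0.003, 1.693]
force: [0.3, -0.8, -2.2]
grip_width: 0.0269
```

move_arm --pt "0 0 -0.9 0 0 0" --pt "0 0 -0.6 0 0 0" --pt "0 0 0 0 0 0"

```text
clock: 59.65
position: [0.4267, -0.289, 0.2562]
tool_rot: [3.139, 0.005, 1.692]
force: [0.2, 0.3, -2.7]
grip_width: 0.0265
```

```bash
python3 - <<'E'
from h import *
need((.6245,-.1240,.26),97)
s=grab('side','s36');crop(s,(330,90,400,180),7,'s36z')
P,R,o=st()
E
```

```text
t 59.6 pos [ 0.4267 -0.289   0.2562] rpy [179.84   0.29  96.96] F [ 0.2  0.3 -2.7] w 0.0265 q7 0.42
shift(present axes) [ 5.59    8.6557 -0.1553] turn [ 0.0009  0.0016 -0.0002] | shift(final axes) [ 5.5848  8.6591 -0.151 ]
```

```bash
python3 - <<'E'
from h import *
need((.6234,-.1248,.2562),97)
E
```

```text
t 59.7 pos [ 0.4261 -0.2887  0.2548] rpy [179.92   0.23  96.96] F [ 0.8  0.3 -2.6] w 0.0269 q7 0.42
shift(present axes) [ 5.5523  8.6277 -0.0671] turn [ 0.0005  0.0013 -0.0002] | shift(final axes) [ 5.5467  8.6313 -0.0577]
```

move_arm --pt "0.6 0.9 0 0 0 0" --pt "0.63 0.97 0 0 0 0" --pt "0.63 0.97 0 0 0 0" --pt "0.63 0.97 0 0 0 0" --pt "0.63 0.97 0 0 0 0"

```text
clock: 60.2
position: [0.5354, -0.1957, 0.2527]
tool_rot: [-3.141, 0.002, 1.692]
force: [0.7, -1.7, -2.1]
grip_width: 0.0269
```

move_arm --pt "0.63 0.97 0 0 0 0" --pt "0.63 0.97 0 0 0 0" --pt "0.63 0.97 0 0 0 0" --pt "0.55 0.9 0 0 0 0" --pt "0 0 0 0 0 -0.03"

```text
clock: 60.7
position: [0.6237, -0.1209, 0.252]
tool_rot: [-3.141, 0.0, 1.791]
force: [-1.2, -0.1, -1.6]
grip_width: 0.0268
```

move_arm --pt "0 0 0 0 0 -0.031" --pt "0 0 0.7 0 0 0" --pt "0 0 0.7 0 0 0" --pt "0 0 0.3 0 0 0" --pt "0 0 0 0 0 0"

```text
clock: 61.2
position: [0.6215, -0.1246, 0.2097]
tool_rot: [-3.139, 0.002, 1.884]
force: [0.4, -0.6, -2.6]
grip_width: 0.0271
```

```bash
python3 - <<'E'
from h import *
need((.6234,-.1248,.187),108)
s=grab('side','s37');t=grab('top','t37')
cv2.imwrite('pics/s37z.png',cv2.resize(s[150:205,250:310],None,fx=11,fy=11,interpolation=cv2.INTER_CUBIC))
cv2.imwrite('pics/t37z.png',cv2.resize(t[110:220,300:390],None,fx=6,fy=6,interpolation=cv2.INTER_CUBIC))
print(proj('side',(.6243,-.1276,.0966)),proj('side',(.6243,-.1276,.074)))
E
```

```text
t 61.2 pos [ 0.6215 -0.1246  0.2097] rpy [-179.87    0.09  107.96] F [ 0.4 -0.6 -2.6] w 0.0271 q7 0.14
shift(present axes) [-0.0294  0.0705  0.9062] turn [-0.0007  0.0005 -0.0002] | shift(final axes) [-0.0309  0.0684  0.9063]
[281.4531 183.2627] [281.4127 189.5518]
```

move_arm --pt "-0.03 0.07 0.4 0 0 0" --pt "0 0 0.4 0 0 0" --pt "0 0 0.3 0 0 0" --pt "0 0 0 0 0 0"

```text
clock: 61.7
position: [0.6236, -0.1249, 0.1822]
tool_rot: [-3.14, 0.002, 1.884]
force: [-0.8, -0.7, -1.6]
grip_width: 0.0269
```

```bash
python3 - <<'E'
from h import *
need((.6234,-.1248,.1699),108)
s=grab('side','s38')
cv2.imwrite('pics/s38z.png',cv2.resize(s[165:205,260:305],None,fx=14,fy=14,interpolation=cv2.INTER_CUBIC))
E
```

```text
t 61.7 pos [ 0.6236 -0.1249  0.1822] rpy [-179.89    0.11  107.95] F [-0.8 -0.7 -1.6] w 0.0269 q7 0.12
shift(present axes) [ 0.0078 -0.0035  0.4927] turn [-0.0006  0.0006 -0.0003] | shift(final axes) [ 0.0068 -0.0044  0.4927]
```

move_arm --pt "0 0 0.12 0 0 0" --pt "0 0 0.12 0 0 0" --pt "0 0 0 0 0 0"

```text
clock: 62.05
position: [0.6241, -0.125, 0.1774]
tool_rot: [-3.141, 0.003, 1.884]
force: [0.1, 0.6, -1.8]
grip_width: 0.0267
```

move_arm --pt "0 0 0.06 0 0 0" --pt "0 0 0.06 0 0 0" --pt "0 0 0 0 0 0"

```text
clock: 62.35
position: [0.6244, -0.1244, 0.1749]
tool_rot: [3.141, 0.002, 1.884]
force: [-1.0, 2.8, 1.6]
grip_width: 0.0269
```

```bash
python3 - <<'E'
from h import *
need((.6234,-.1248,.1699),108)
s=grab('side','s39')
cv2.imwrite('pics/s39z.png',cv2.resize(s[165:205,260:305],None,fx=14,fy=14,interpolation=cv2.INTER_CUBIC))
E
```

```text
t 62.4 pos [ 0.6244 -0.1244  0.1749] rpy [179.97   0.14 107.97] F [-1.   2.8  1.6] w 0.0269 q7 0.12
shift(present axes) [-0.001  -0.0425  0.1998] turn [ 0.0001  0.0008 -0.0002] | shift(final axes) [-0.0014 -0.0424  0.1998]
```

move_arm --pt "0.06 0 0 0 0 0" --pt "0 0 0.06 0 0 0" --pt "0 0 0 0 0 0"

```text
clock: 62.7
position: [0.6235, -0.1235, 0.1727]
tool_rot: [-3.141, 0.003, 1.884]
force: [0.3, 1.2, -2.0]
grip_width: 0.0267
```

move_arm --pt "0 0 0.06 0 0 0" --pt "0 0 0 0 0 0"

```text
clock: 62.9
position: [0.6235, -0.1235, 0.1713]
tool_rot: [-3.141, 0.003, 1.884]
force: [-0.3, 0.8, -1.6]
grip_width: 0.0271
```

move_arm --pt "0 0 0.04 0 0 0" --pt "0 0 0 0 0 0"

```text
clock: 63.1
position: [0.6236, -0.1236, 0.1705]
tool_rot: [-3.141, 0.003, 1.884]
force: [-1.2, 1.1, -2.5]
grip_width: 0.027
```

move_arm --pt "0.02 0 0 0 0 -0.03" --pt "0 -0.013 0 0 0 -0.03" --pt "0 -0.013 0 0 0 -0.03" --pt "0 -0.013 0 0 0 -0.03" --pt "0 -0.013 0 0 0 -0.03"

```text
clock: 63.6
position: [0.6223, -0.1241, 0.1706]
tool_rot: [-3.139, 0.002, 2.359]
force: [-1.1, -0.1, -1.8]
grip_width: 0.0268
```

```bash
python3 - <<'E'
from h import *
need((.6234,-.1248,.1705),176);print(bot.observe()['moment'])
t=grab('top','t40');crop(t,(255,110,390,220),5,'t40z')
E
```

```text
t 63.6 pos [ 0.6223 -0.1241  0.1706] rpy [-179.88    0.14  135.15] F [-1.1 -0.1 -1.8] w 0.0268 q7 0.53
shift(present axes) [-0.0509  0.0137  0.003 ] turn [-0.0009  0.0005 -0.227 ] | shift(final axes) [-0.0475 -0.023   0.0029]
[ 0.0096  0.477  -0.1359]
```

Turning well (~35°). Continue.

move_arm --pt "0 -0.013 0 0 0 -0.03" --pt "0 -0.013 0 0 0 -0.03" --pt "0 -0.013 0 0 0 -0.03" --pt "0 -0.013 0 0 0 -0.03" --pt "0 -0.013 0 0 0 -0.03"

```text
clock: 64.15
position: [0.6214, -0.126, 0.1706]
tool_rot: [-3.138, 0.001, 2.828]
force: [-1.2, -0.5, -2.5]
grip_width: 0.0268
```

move_arm --pt "0 -0.013 0 0 0 -0.03" --pt "0 -0.013 0 0 0 -0.03" --pt "0 -0.013 0 0 0 -0.03" --pt "0 -0.008 0 0 0 -0.02" --pt "0 0 0 0 0 0"

```text
clock: 64.65
position: [0.6213, -0.1274, 0.1705]
tool_rot: [-3.138, 0.001, -3.113]
force: [-0.6, -4.3, -1.4]
grip_width: 0.0271
```

```bash
python3 - <<'E'
from h import *
need((.6234,-.1248,.1705),180);print(bot.observe()['moment'])
t=grab('top','t41');crop(t,(255,140,390,250),5,'t41z')
E
```

```text
t 64.7 pos [ 0.6213 -0.1274  0.1705] rpy [-179.78    0.03 -178.34] F [-0.6 -4.3 -1.4] w 0.0271 q7 1.25
shift(present axes) [-0.085   0.1005  0.0017] turn [-0.0012  0.0002  0.0092] | shift(final axes) [-0.082   0.1029  0.002 ]
[-1.3739  0.1104 -0.1459]
```

move_arm --pt "0 -0.02 0 0 0 -0.02" --pt "0 -0.01 0 0 0 -0.02" --pt "0 0 0 0 0 0"

```text
clock: 65.0
position: [0.6214, -0.1278, 0.1706]
tool_rot: [-3.138, 0.0, -2.988]
force: [0.2, -4.9, -2.0]
grip_width: 0.027
```

```bash
cat >> h.py <<'E'
def kshut(t):
    m=mask(t,'yellow')|mask(t,'orange');m[:, :272]=0;m[:,337:]=0;m[:165]=0;m[200:]=0
    b=max(blobs(m,50),key=lambda x:x[1][4]);m=b[0]
    E=[]
    cols=range(b[1][0]+3,b[1][0]+b[1][2]-3)
    W=np.array([onz('top',c,np.mean(np.where(m[:,c])[0]),.0605)[:2] for c in cols])
    p=np.polyfit(W[:,1],W[:,0],1);print("keeper yaw",90-np.degrees(np.arctan(p[0])),b[1])
E
python3 - <<'E'
from h import *
need((.6234,-.1248,.1705),180);print(bot.observe()['moment'])
kshut(cv2.imread('pics/top0.png'));kshut(cv2.imread('pics/t41.png'));kshut(grab('top','t42'))
E
```

```text
t 65.0 pos [ 0.6214 -0.1278  0.1706] rpy [-179.78    0.01 -171.18] F [ 0.2 -4.9 -2. ] w 0.0270 q7 1.36
shift(present axes) [-0.0964  0.1075  0.004 ] turn [-0.0012  0.0002  0.049 ] | shift(final axes) [-0.0787  0.121   0.0044]
[-1.8738 -0.1349 -0.165 ]
keeper yaw 81.95094547648722 [277 174  60  16 453]
keeper yaw 83.34271168872056 [277 173  17   9 124]
keeper yaw 85.40886450524921 [277 178  19  10 141]
```

move_arm --pt "0 -0.04 0 0 0 -0.02" --pt "0 -0.02 0 0 0 -0.02" --pt "0 0 0 0 0 0"

```text
clock: 65.35
position: [0.6218, -0.1287, 0.1706]
tool_rot: [-3.139, 0.0, -2.863]
force: [1.1, -4.3, -2.5]
grip_width: 0.0263
```

```bash
python3 - <<'E'
from h import *
need((.6234,-.1248,.1705),180);print(bot.observe()['moment'])
t=grab('top','t43');kshut(t);crop(t,(255,140,390,250),5,'t43z')
s=grab('side','s43');crop(s,(215,140,325,230),7,'s43z')
E
```

```text
t 65.3 pos [ 0.6218 -0.1287  0.1706] rpy [-179.83    0.01 -164.02] F [ 1.1 -4.3 -2.5] w 0.0263 q7 1.47
shift(present axes) [-0.1045  0.1331  0.0043] turn [-0.0009  0.0002  0.0888] | shift(final axes) [-0.0638  0.1567  0.0047]
[-1.2946 -0.4429 -0.6366]
keeper yaw 85.02758770466842 [277 178  20  10 147]
```

move_arm --pt "0 0 0 0 0 0.03" --pt "0 0 0 0 0 0.03" --pt "0 0 0 0 0 0"

```text
clock: 65.75
position: [0.6215, -0.1279, 0.1708]
tool_rot: [-3.139, 0.0, -3.052]
force: [-0.7, -0.5, -2.6]
grip_width: 0.0272
```

```bash
python3 - <<'E'
from h import *
need((.6234,-.1248,.1705),180);print(bot.observe()['moment'])
E
```

```text
t 65.8 pos [ 0.6215 -0.1279  0.1708] rpy [-179.84    0.02 -174.87] F [-0.7 -0.5 -2.6] w 0.0272 q7 1.30
shift(present axes) [-0.0849  0.1155  0.0109] turn [-0.0009  0.0001  0.0285] | shift(final axes) [-0.0742  0.1226  0.0112]
[-0.2197  0.1218 -0.0932]
```

move_arm --pt "0 0 0 0 0 0.012" --pt "0 0 -0.3 0 0 0" --pt "0 0 -0.6 0 0 0" --pt "0 0 -0.9 0 0 0" --pt "0 0 -0.9 0 0 0"

```text
clock: 66.25
position: [0.6217, -0.1279, 0.2402]
tool_rot: [-3.139, 0.001, -3.084]
force: [0.6, -0.3, -1.0]
grip_width: 0.0268
```

move_arm --pt "0 0 -0.8 0 0 0" --pt "0 0 0 0 0 0.047" --pt "0 0 0 0 0 0.047" --pt "0 0 0 0 0 0.047" --pt "0 0 0 0 0 0.047"

```text
clock: 66.75
position: [0.6218, -0.1278, 0.2596]
tool_rot: [-3.141, 0.003, 2.602]
force: [-0.7, -0.3, -1.9]
grip_width: 0.0267
```

move_arm --pt "0 0 0 0 0 0.047" --pt "0 0 0 0 0 0.047" --pt "0 0 0 0 0 0.047" --pt "0 0 0 0 0 0.047" --pt "0 0 0 0 0 0.047"

```text
clock: 67.25
position: [0.6218, -0.1276, 0.2596]
tool_rot: [3.14, 0.003, 1.864]
force: [-0.0, -0.1, -1.4]
grip_width: 0.0263
```

```bash
python3 - <<'E'
from h import *
need((.4258,-.2890,.256),97)
t=grab('top','t44');kshut(t)
E
```

```text
t 67.2 pos [ 0.6218 -0.1276  0.2596] rpy [179.93   0.15 106.83] F [-0.  -0.1 -1.4] w 0.0263 q7 0.14
shift(present axes) [-3.9096 -9.3752  0.1435] turn [0.0005 0.0008 0.0546] | shift(final axes) [-5.4525 -8.5703  0.1445]
keeper yaw 87.42653200448919 [277 178  14  10 106]
```

move_arm --pt "0 0 0 0 0 0.0273" --pt "0 0 0 0 0 0.0273" --pt "-0.6 -0.95 0 0 0 0" --pt "-0.6 -0.95 0 0 0 0" --pt "-0.6 -0.95 0 0 0 0"

```text
clock: 67.8
position: [0.556, -0.1817, 0.2592]
tool_rot: [3.14, 0.003, 1.702]
force: [0.4, 0.2, -3.0]
grip_width: 0.027
```

move_arm --pt "-0.6 -0.95 0 0 0 0" --pt "-0.6 -0.95 0 0 0 0" --pt "-0.6 -0.95 0 0 0 0" --pt "-0.6 -0.95 0 0 0 0" --pt "-0.6 -0.95 0 0 0 0"

```text
clock: 68.3
position: [0.4477, -0.2714, 0.2595]
tool_rot: [3.14, 0.003, 1.702]
force: [-0.3, 0.0, -2.1]
grip_width: 0.0265
```

move_arm --pt "-0.6 -0.92 0 0 0 0" --pt "0 0 0 0 0 0" --pt "0 0 0 0 0 0"

```text
clock: 68.6
position: [0.4275, -0.2889, 0.2594]
tool_rot: [3.14, 0.003, 1.699]
force: [-0.0, 1.1, -1.1]
grip_width: 0.0271
```

```bash
python3 - <<'E'
from h import *
need((.4258,-.2890,.1194),97)
t=grab('top','t45');s=grab('side','s45');kshut(t);crop(s,(330,90,400,180),7,'s45z')
cv2.imwrite('pics/t45y.png',cv2.resize(t[150:270,255:375],None,fx=5,fy=5,interpolation=cv2.INTER_CUBIC))
E
```

```text
t 68.6 pos [ 0.4275 -0.2889  0.2594] rpy [179.92   0.2   97.37] F [-0.   1.1 -1.1] w 0.0271 q7 0.41
shift(present axes) [ 0.0241 -0.0775  5.5999] turn [0.0004 0.0011 0.0021] | shift(final axes) [ 0.0041 -0.07    5.6001]
keeper yaw 85.6219151857771 [277 178  60  13 478]
```

move_arm --pt "0.01 -0.075 0.6 0 0 0" --pt "0 0 0.7 0 0 0" --pt "0 0 0.7 0 0 0" --pt "0 0 0.5 0 0 0" --pt "0 0 0 0 0 0"

```text
clock: 69.2
position: [0.4254, -0.2881, 0.1948]
tool_rot: [-3.141, 0.001, 1.699]
force: [0.6, 0.4, -1.6]
grip_width: 0.0269
```

```bash
python3 - <<'E'
from h import *
need((.4258,-.2890,.1194),97)
s=grab('side','s46');crop(s,(320,100,410,200),7,'s46z')
E
```

```text
t 69.2 pos [ 0.4254 -0.2881  0.1948] rpy [-179.94    0.07   97.33] F [ 0.6  0.4 -1.6] w 0.0269 q7 0.36
shift(present axes) [-0.0331  0.0162  3.0155] turn [-0.0003  0.0004  0.0019] | shift(final axes) [-0.0364  0.0133  3.0154]
```

Blade is in the mouth; lower fully.

move_arm --pt "-0.03 0.01 0.5 0 0 0" --pt "0 0 0.7 0 0 0" --pt "0 0 0.7 0 0 0" --pt "0 0 0.7 0 0 0" --pt "0 0 0.3 0 0 0"

```text
clock: 69.75
position: [0.4255, -0.2897, 0.1222]
tool_rot: [-3.141, 0.002, 1.697]
force: [0.2, 0.9, -2.4]
grip_width: 0.0268
```

move_arm --pt "0 0 0.06 0 0 0" --pt "0 0 0.04 0 0 0" --pt "0 0 0 0 0 0"

```text
clock: 70.05
position: [0.4262, -0.2902, 0.1216]
tool_rot: [3.141, 0.004, 1.697]
force: [0.1, -0.2, -1.9]
grip_width: 0.0267
```

move_arm --pt "0 0 0.04 0 0 0" --pt "0 0 0.03 0 0 0" --pt "0 0 0 0 0 0"

```text
clock: 70.35
position: [0.426, -0.2902, 0.1195]
tool_rot: [3.141, 0.003, 1.697]
force: [0.2, -0.3, 1.1]
grip_width: 0.0268
```

move_arm --pt "0 0 0.03 0 0 0" --pt "0 0 0 0 0 0"

```text
clock: 70.55
position: [0.4261, -0.2902, 0.1193]
tool_rot: [3.141, 0.004, 1.697]
force: [-2.7, 1.0, 13.9]
grip_width: 0.0268
```

Seated. Release, rise, and check.

move_arm --pt "0 0 0 0 0 0" --pt "0 0 0 0 0 0" --pt "0 0 0 0 0 0" --pt "0 0 0 0 0 0" --claw -0.4

```text
clock: 70.95
position: [0.4258, -0.29, 0.1184]
tool_rot: [3.141, 0.003, 1.697]
force: [0.8, -0.7, 0.0]
grip_width: 0.0601
```

move_arm --pt "0 0 -0.5 0 0 0" --pt "0 0 -0.8 0 0 0" --pt "0 0 -0.9 0 0 0" --pt "0 0 -0.9 0 0 0" --pt "0 0 -0.9 0 0 0"

```text
clock: 71.45
position: [0.4258, -0.2896, 0.2203]
tool_rot: [3.141, 0.003, 1.697]
force: [0.9, -0.1, 0.1]
grip_width: 0.0599
```

move_arm --pt "0 0 -0.9 0 0 0" --pt "0 0 -0.9 0 0 0" --pt "0 0 -0.9 0 0 0" --pt "0 0 -0.9 0 0 0" --pt "0 0 0 0 0 0"

```text
clock: 71.95
position: [0.4267, -0.2897, 0.3119]
tool_rot: [3.138, 0.006, 1.697]
force: [0.1, -0.7, 0.7]
grip_width: 0.0597
```

```bash
python3 - <<'E'
from h import *
need((.4258,-.2890,.1194),97)
t=grab('top','t47');s=grab('side','s47');kshut(t);crop(s,(200,110,420,280),3.6,'s47z')
cv2.imwrite('pics/t47y.png',cv2.resize(t[150:300,255:445],None,fx=4,fy=4,interpolation=cv2.INTER_CUBIC))
np.set_printoptions(precision=4,suppress=True)
m=mask(t,'red')
for b in blobs(m,60):
    if 260<b[1][0]<340 and 165<b[1][1]<260:
        p=cv2.boxPoints(rect(b[0]));print(b[1]);
E
```

```text
t 72.0 pos [ 0.4267 -0.2897  0.3119] rpy [179.79   0.33  97.23] F [ 0.1 -0.7  0.7] w 0.0597 q7 0.45
shift(present axes) [ 0.0755 -0.0596  7.7007] turn [0.0012 0.0018 0.0013] | shift(final axes) [ 0.0309 -0.0308  7.7011]
keeper yaw 85.65718556554339 [277 178  60  13 478]
[278 187   9  62 258]
[297 189  10  62 267]
[317 190   9  62 276]
```

```bash
python3 - <<'E'
from workcell import bot,viewer
import cv2,numpy as np
a=viewer.grab_frame("top");b=viewer.grab_frame("side")
cv2.imwrite("pics/final_t.png",a[:,:,::-1]);cv2.imwrite("pics/final_s.png",b[:,:,::-1])
s=bot.observe();print(s["clock"],s["position"],s["force"])
E
```

```text
72.15 [ 0.42534216 -0.28928522  0.30814932] [ 0.15077195  0.39784025 -0.38361166]
```

View pics/final_t.png

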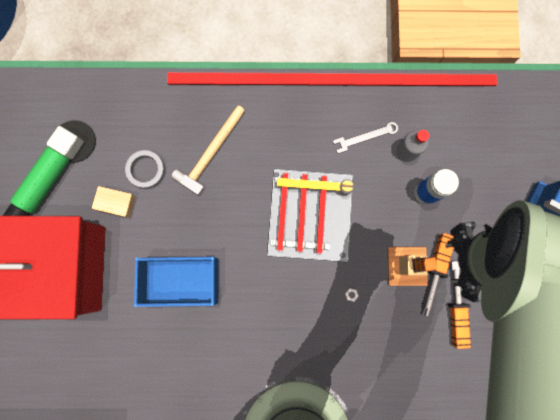

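View pics/final_s.png

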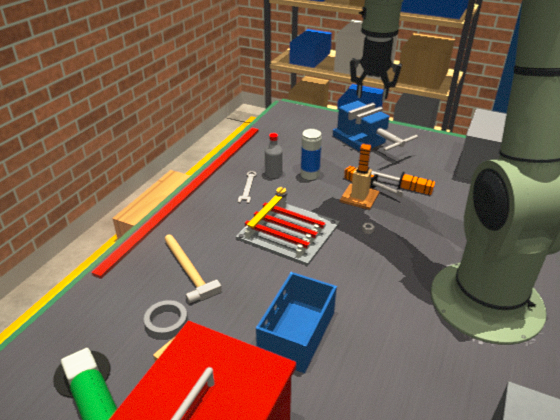

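The pictures show the driver upright in its stand (side, about 365,155). The three bars lie in their channels with the keeper across them (side, about 275,210; top, about 315,185), and the bin is empty. Handing in.

```bash
python3 -c "from workcell import workorder; print(workorder.job_done())"
```

```text
the job is handed in; nothing more can be done
None
```

The job is finished and handed in at about 72 s, with no verdict reported. I turned the keeper open to its stop with the small orange screwdriver and put the driver back. The three bars came out through their slots and are laid in channels 1 to 3. I then turned the keeper shut against its stop with the driver and put the driver back in its stand.

**Last checks**
- **Driver:** it stands upright with its shoulder on the rim.
- **Bars:** all three lie level in their channels. Their near ends measured within about 1 mm of the centred position.
- **Keeper:** it lies across all three bars. The moment rose to about 0.64 N m at the stop. Its yaw measured 85.6–85.7° against the 85.9–86.1° I expected, a difference within measurement noise.
- **Other listed things:** I saw none of them move, and the gripper was clear of everything.

**What did not go cleanly**
- **Look-alike screwdrivers:** two larger orange ones near the stand had already fallen over by about 2.4 s. I saw no contact force, but the gripper had passed above them, so I can't rule out that it knocked them. They still lie on the bench; I did not right them.
- **First bar grasp:** it closed empty because the fingertips were about 20 mm short of the reported TCP. I corrected the depth, and it did no harm.

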